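# Turn the sharpening plate over on its pins

## Robot

A 7-joint arm with a two-finger parallel gripper is mounted at the origin on the work surface. World frame = base frame: x ahead of the robot, y to its left, z up, the work surface at z = 0. Lengths are in m, angles in rad, forces in N, time in s.
With the tool pointing down it reaches from about 0.425 to 0.875 m from the base axis. Payload 4.7 kg.
Tool frame: the origin (TCP) lies at the very end of the fingers, on their centre line; the grasp point (between the pads) lies 19 mm behind it (grasp_offset is the y of the grasp point in the tool frame, in m); y points along the fingers, x is the direction in which the jaws open and shut, and the axes are right-handed (so a half turn about y gives the same grasp; the last joint's range is limited). The gripper opens to 85 mm and grips with 20 to 120 N. Pads are 22 mm wide; open, the fingers measure 114 mm over their backs; the gripper's body (76 mm by 85 mm) begins 54 mm behind the grasp point. The pads swing forward as they close: fully open they stand 13 mm farther back than shut.
Start: joints at [1.219, 0.321, -0.07, 1.45, 0.023, 1.371, -0.057], TCP at [0.232, -0.607, 0.231] pointing down, gripper open.
Joint ranges: [-2.86, 2.86], [-0.3, 2.09], [-1.38, 1.24], [0.06, 2.45], [-1.56, 4.7], [0.09, 2.05], [-2.69, 2.69]. Speed limits (rad/s): [2.57, 2.57, 3.14, 3.14, 3.14, 3.14, 3.14].

## Interface

Orientations are given as a 3x3 rotation matrix whose columns are the frame's x, y, z axes.
In Python, from cell import * gives the robot as it stands. The module is installed in compiled form; this text tells all that it offers. Calls block until the motion is done:
- movep(position, orientation): joint-space move of the TCP to a pose.
- line_to(position, rotation=None, max_speed=0.15): straight line of the TCP; rotation=None keeps the orientation; max_speed is the mean speed in m/s.
- set_joints(angles): joint-space move.
- grip(opening, grasp_force=None): opening from 0.0 (shut) to 1.0 (fully open); grasp_force is the grip in N (None keeps the last); returns when the fingers have stopped.
- pause(seconds).
- ik(position, orientation): joint angles nearest the present ones, or None.
- observe(): the state.
- snapshot(name): name is "side" or "top"; returns the picture (420x560x3 uint8, red, green, blue); there is no depth.
- calibration(name): a dict with "camera_matrix" (3x3 intrinsics, pixels), "k1" (the pictures are not rectified: a ray, as slopes to the right and down, at radius r is drawn at 1 + k1 r^2 times it, then the intrinsics apply), "eye" and "rotation" of the camera in the world. Camera axes: x right, y down, z forward; pixel columns grow to the right and rows downward; lengths in m; the calibration is good to about 2 mm. A picture is of the moment at which its call begins. calibration takes no time and is no camera call.
A pose or a line that the arm cannot do raises IKError and nothing moves.
- hand_in(): hands the job in, once; it reports no verdict.
The state is a dict: "t": time; "joint_positions": joint angles; "qd": joint speeds; "joint_efforts": joint torques, N m; "eef_pos": TCP position; "tool_rot": TCP orientation; "wrist_force": force on the tool from outside, world axes, zero at the start; "ft_torque": the same for the moment, N m; "finger_gap": opening from 0.0 (shut) to 1.0 (fully open).
Only numpy, scipy, OpenCV 4.12 (cv2) and the standard library are available. Lean on these libraries where they do the work, as an engineer would, in place of code of your own. Each camera call takes 0.05 s, during which the arm holds its last target.

## Task

The double-sided sharpening plate lies on the pins of its stand with the dark coarse face up. Turn it over so that the pale fine face is up, seat it fully down on both pins again, and let go of it, at no time dropping it or letting it topple; you may stand it in the free gaps of the draining rack to change your hold. Leave everything else on the bench where it is and as it stands.

Things in the scene. Friction and masses are not known exactly. Their poses are not given: they have to be found in the camera images.
- plate: double-sided sharpening plate, 180 (x) x 60 (y) x 10 mm (z), 0.2 to 0.37 kg, black core, origin at its very centre. +z face: coarse, dark grey with small bronze dots; -z face: fine, plain pale grey. Two through holes on its long centre line, one big and one small. It starts seated on the stand, coarse face up, its x along the stand's x
- hole_big (a point): centre of the plate's big hole, 17 mm wide, at mid-thickness, 72 mm from the plate's origin along its -x
- hole_small (a point): centre of the plate's small hole, 13 mm wide, at mid-thickness, 56 mm from the plate's origin along its +x
- stand: sharpening stand, fixed: foot board 220 (x) x 100 (y) x 14 mm, on it a beam 176 x 40 mm (two ears, 62 mm wide, reach 24 mm up) with a black rubber top 50 mm above the bench. The plate lies on it and overhangs it 10 mm at each long side, its origin 55 mm above the stand's. Origin at the centre of the underside, z up; the -x end points roughly to the robot
- pin_big (a point): foot of the stand's 14 mm steel pin, on the rubber top at the stand's x = -72 mm; the pin stands 7.5 mm high, tapered above 3.5 mm
- pin_small (a point): foot of the stand's 10 mm steel pin, on the rubber top at the stand's x = +56 mm; as high and tapered likewise
- rack: wooden dowel draining rack, fixed: board 110 (x) x 190 (y) x 16 mm, origin at the centre of its underside, z up. Two rows (x = -21 and 21 mm) of six 10 mm dowels, 81 mm high above the bench, at y = -65, -39, -13, 13, 39, 65 mm: gaps 16 mm wide. The plate can stand on end in a gap, its width along the rack's x, loosely held, leaning up to 6 degrees
- rack_gap (a point): middle of the free central gap, on the upper face of the rack's board (16 mm above the bench); the gaps 26 mm to either side are free too, the outermost two are taken
- slip_stone: slip stone, a tan block 46 x 11 x 85 mm standing on end in one outer gap of the rack (the gap centred 52 mm along the rack's +y); origin at the centre of its underside
- strop: small wooden strop, 50 x 9 x 80 mm, standing on end in the opposite outer gap of the rack (52 mm along the rack's -y); origin at the centre of its underside
- spray_bottle: tall spray bottle, 70 mm across, 185 mm high, the nozzle reaching 53 mm from its axis; origin at the centre of its underside, z up
- potato: seed potato, 65 x 48 x 48 mm, lying; origin at its centre on the bench
- secateurs: secateurs with red handles lying flat, 190 x 80 mm, 19 mm high, handles to their -x; origin near the middle, on the bench
- flower_pot: terracotta-coloured pot, 97 mm across the rim, 88 mm high; origin at the centre of its underside
- weeding_knife: weeding knife with wooden handle and broad blade lying flat, 260 mm long along its x, 34 mm wide, 26 mm high; origin near the middle, on the bench
- label_tin: tin with plant labels, 72 mm across, tin 85 mm high and labels up to 135 mm; origin at the centre of its underside
Things that resemble listed ones, but are neither listed nor needed, are in the scene too. There is more than one size of the plate; the job needs the larger.

How it is judged:
By the outcome, as a careful person would: the job done as asked, in the order asked, and still so for the second after the job is handed in, with the robot touching nothing.
It also fails if it takes over 67 s, if anything falls off the work surface, if the arm or the gripper's body presses on something with over 40 N, if the wrist force passes 120 N, or if a joint passes its speed limit or range.

## Working session

There is one attempt and no reset: what is moved stays moved. The work goes in short steps, each a Python script; the robot and the scene stay as the last script left them, time stands still between calls to the robot, and variables do not carry over. Pictures are saved under pics/ and viewed, and the job is handed in when it is done.

```bash
mkdir -p pics; ls
python3 - <<'E'
from cell import *
import cv2
for n in("side","top"):
    cv2.imwrite(f"pics/{n}0.png",snapshot(n)[:,:,::-1])
    print(n,calibration(n))
s=observe();print(s)
E
```

```text
pics
side {'camera_matrix': array([[505.62274704,   0.        , 270.31201331],
       [  0.        , 505.62274704, 211.73766715],
       [  0.        ,   0.        ,   1.        ]]), 'k1': -0.10743912847657018, 'eye': array([0.39455832, 1.0603577 , 0.89658257]), 'rotation': array([[-0.99740808, -0.03657167,  0.06196479],
       [-0.07143891,  0.60602812, -0.79222876],
       [-0.00857927, -0.79460206, -0.60706998]])}
top {'camera_matrix': array([[540.93859043,   0.        , 284.73906226],
       [  0.        , 540.93859043, 198.96925988],
       [  0.        ,   0.        ,   1.        ]]), 'k1': -0.19365613769427034, 'eye': array([0.34327526, 0.0048852 , 1.81353091]), 'rotation': array([[ 0.01959485, -0.99608587,  0.08619151],
       [-0.99970224, -0.02077371, -0.01280153],
       [ 0.01454194, -0.085915  , -0.99619634]])}
{'t': 0.1, 'joint_positions': array([ 1.21911164,  0.3217518 , -0.07007607,  1.45159339,  0.0226472 ,
        1.37079218, -0.05689021]), 'qd': array([-0.00153614, -0.00213856, -0.00089928, -0.00340633, -0.00141007,
       -0.00146667,  0.00046406]), 'joint_efforts': array([-6.21633603e-05, -4.94876826e+01, -3.83851239e-01, -3.15210629e+01,
        1.30963352e-02,  7.44415942e-03,  2.30710452e-05]), 'eef_pos': array([ 0.23225044, -0.60655995,  0.23031064]), 'tool_rot': array([[ 3.57718628e-01, -7.61324905e-04,  9.33829108e-01],
       [-9.33827774e-01,  1.58528819e-03,  3.57719409e-01],
       [-1.75272895e-03, -9.99998454e-01, -1.43859226e-04]]), 'wrist_force': array([-0.48445615, -0.42916246, -0.01135806]), 'ft_torque': array([ 0.00893707, -0.04067475,  0.01847221]), 'finger_gap': 1.0005361851731578}
```

View pics/side0.png

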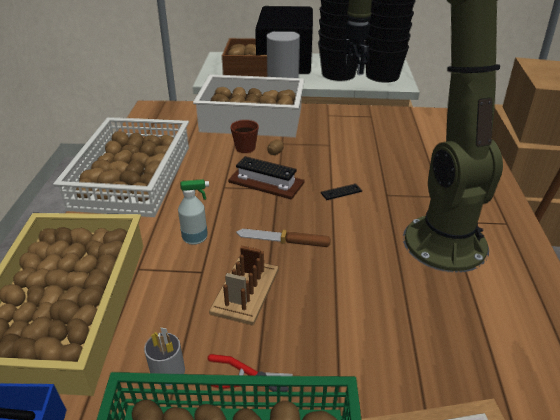

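View pics/top0.png

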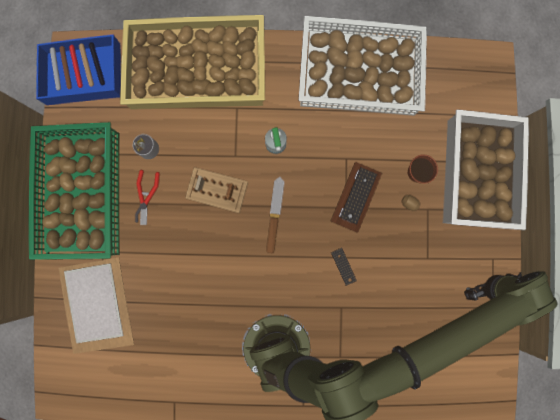

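The larger plate is on the stand at top (357,195) / side (266,172). A smaller look-alike lies on the bench at top (343,266) / side (341,192). The plate on the stand fits the description because it is bigger, seated and dotted. I'll enlarge both, along with the rack at top (217,188).

Run:
```python
import cv2,numpy as np
t=cv2.imread("pics/top0.png");s=cv2.imread("pics/side0.png")
a=cv2.resize(t[155:290,310:450],None,fx=4,fy=4,interpolation=cv2.INTER_CUBIC)
cv2.imwrite("pics/c_top_stand.png",a)
cv2.imwrite("pics/c_top_rack.png",cv2.resize(t[120:260,180:300],None,fx=4,fy=4,interpolation=cv2.INTER_CUBIC))
cv2.imwrite("pics/c_side_stand.png",cv2.resize(s[140:215,215:375],None,fx=5,fy=5,interpolation=cv2.INTER_CUBIC))
cv2.imwrite("pics/c_side_rack.png",cv2.resize(s[220:330,170:340],None,fx=4.5,fy=4.5,interpolation=cv2.INTER_CUBIC))
```

```text
(no output)
```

View pics/c_top_stand.png

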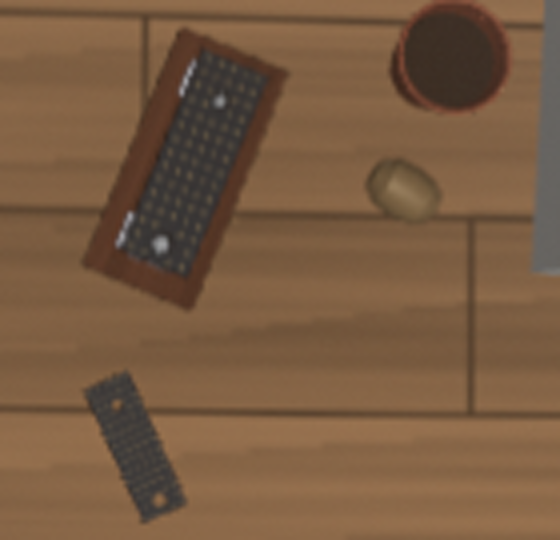

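View pics/c_top_rack.png

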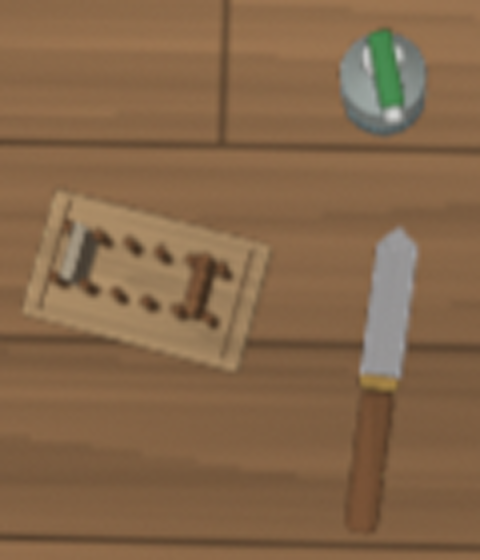

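View pics/c_side_stand.png

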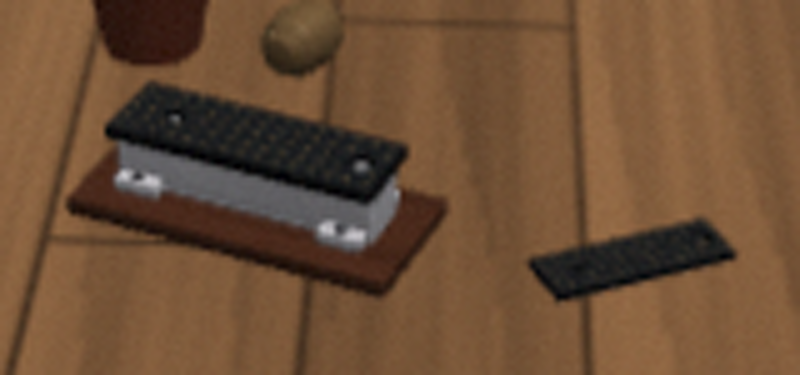

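View pics/c_side_rack.png

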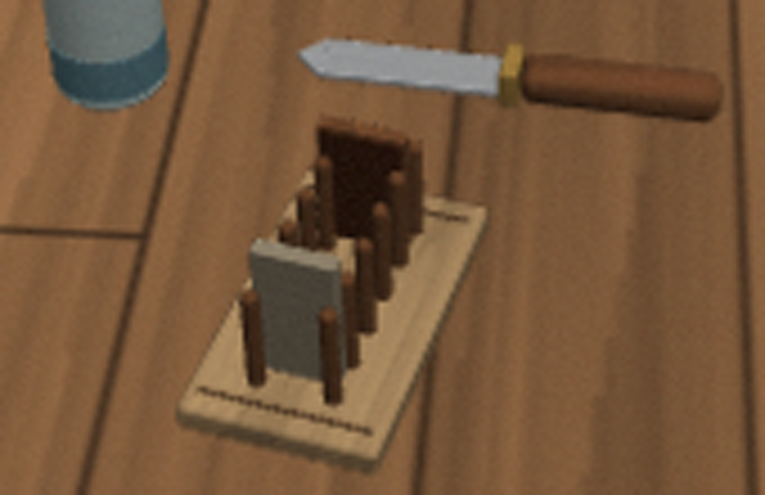

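The crops confirm it. The big dotted plate is on the stand with its big hole toward the robot, and the loose plate is smaller. The three central rack gaps are free. Next I'll measure the poses.

```bash
cat > h.py <<'E'
import numpy as np,cv2
from cell import calibration
def und(n,uv):
    c=calibration(n);K=c["camera_matrix"];uv=np.atleast_2d(np.array(uv,float))
    # model: drawn = s*(1+k1 r^2) == opencv k1
    p=cv2.undistortPointsIter(uv.reshape(-1,1,2),K,np.array([c["k1"],0,0,0,0.]),None,None,(cv2.TERM_CRITERIA_COUNT+cv2.TERM_CRITERIA_EPS,100,1e-10)).reshape(-1,2)
    d=np.c_[p,np.ones(len(p))]@c["rotation"].T
    return c["eye"],d
def plane(n,uv,z):
    e,d=und(n,uv);return e+d*((z-e[2])/d[:,2])[:,None]
def proj(n,P):
    c=calibration(n);P=np.atleast_2d(P);R=c["rotation"]
    rv=cv2.Rodrigues(R.T)[0];t=-R.T@c["eye"]
    return cv2.projectPoints(P.astype(float),rv,t,c["camera_matrix"],np.array([c["k1"],0,0,0,0.]))[0].reshape(-1,2)
E
python3 - <<'E'
from h import *
t=cv2.imread("pics/top0.png");s=cv2.imread("pics/side0.png")
def box(n,img,mask,roi,z,name):
    x0,y0,x1,y1=roi;m=np.zeros(mask.shape,np.uint8);m[y0:y1,x0:x1]=mask[y0:y1,x0:x1]*255
    m=cv2.morphologyEx(m,cv2.MORPH_CLOSE,np.ones((5,5)))
    cs,_=cv2.findContours(m,cv2.RETR_EXTERNAL,cv2.CHAIN_APPROX_NONE)
    c=max(cs,key=cv2.contourArea).reshape(-1,2)
    P=plane(n,c,z)
    r=cv2.minAreaRect((P[:,:2]*1000).astype(np.float32))
    print(name,n,"px c",c.mean(0).round(1),"rect mm",np.round(r[0],1),np.round(r[1],1),round(r[2],1), "n",cv2.contourArea(c))
for n,img,rp,rs,rr in(("top",t,(325,155,390,240),(325,155,390,240),(180,160,255,220)),("side",s,(215,150,310,205),(215,150,310,205),(205,240,285,325))):
    hsv=cv2.cvtColor(img,cv2.COLOR_BGR2HSV);H,S,V=[hsv[...,i].astype(int) for i in range(3)]
    if n=="top": plate=((S<95)&(V<120)); 
    else: plate=(V<58)&(S<120)
    box(n,img,plate,rp,.06,"plate")
    foot=(V<110)&((H<11)|(H>170))&(S>90)
    box(n,img,foot,rs,.014,"foot")
    ring=img.copy()
    print([ (p,img[p[1],p[0]].tolist(),hsv[p[1],p[0]].tolist()) for p in ([(340,215),(357,192),(200,200),(225,205),(215,240)] if n=="top" else [(240,182),(265,167),(225,305),(262,290),(300,320)])])
E
```

```text
plate top px c [357.4 195.7] rect mm [ 512.4 -254.6] [ 66.3 183.2] 68.2 n 967.0
foot top px c [355.9 196.5] rect mm [ 512.1 -258. ] [ 95.9 214.9] 68.1 n 1657.5
[((340, 215), [120, 118, 121], [160, 6, 121]), ((357, 192), [52, 54, 57], [12, 22, 57]), ((200, 200), [98, 135, 164], [17, 103, 164]), ((225, 205), [92, 126, 154], [16, 103, 154]), ((215, 240), [61, 88, 117], [14, 122, 117])]
plate side px c [266.2 168.2] rect mm [ 510.2 -252. ] [ 68.4 182.4] 68.2 n 644.5
foot side px c [266.6 185.2] rect mm [ 512.  -247.9] [108.4 221.4] 70.1 n 561.0
[((240, 182), [16, 31, 59], [10, 186, 59]), ((265, 167), [29, 30, 31], [15, 16, 31]), ((225, 305), [50, 75, 98], [16, 125, 98]), ((262, 290), [83, 120, 151], [16, 115, 151]), ((300, 320), [60, 92, 128], [14, 135, 128])]
```

Run:
```python
from h import *
t=cv2.imread("pics/top0.png");s=cv2.imread("pics/side0.png")
for n,img,pts in(("top",t,[(350,215.5),(365,180.2)]),("side",s,[(287.5,173),(250,163.5)])):
    g=cv2.cvtColor(img,cv2.COLOR_BGR2GRAY).astype(float);o=[]
    for x,y in pts:
        x0,y0=int(x)-4,int(y)-4;w=g[y0:y0+9,x0:x0+9].copy();
        b=np.median(w);w2=np.clip(w-b-12,0,None);yy,xx=np.mgrid[:9,:9]
        r=np.hypot(xx+x0-x,yy+y0-y)<4; w2*=r
        o.append((x0+(w2*xx).sum()/w2.sum(),y0+(w2*yy).sum()/w2.sum()))
        print(w.astype(int)) if n=="side" else 0
    P=plane(n,o,.0572);d=P[1]-P[0]
    print(n,np.round(o,1),P.round(4),"len",np.linalg.norm(d),"yaw",np.degrees(np.arctan2(d[1],d[0])))
    print(" origin",(P[0]+d*72/128).round(4))
# rack in top: dowel tops
img=t[165:215,183:250];cv2.imwrite("pics/rk.png",cv2.resize(img,None,fx=11,fy=11,interpolation=cv2.INTER_CUBIC))
img=s[240:320,205:285];cv2.imwrite("pics/rks.png",cv2.resize(img,None,fx=7,fy=7,interpolation=cv2.INTER_CUBIC))
```

```text
top [[349.8 215.6]
 [364.5 179.9]] [[ 0.445  -0.2311  0.0572]
 [ 0.5637 -0.279   0.0572]] len 0.12807441773000597 yaw -21.99088451533986
 origin [ 0.5118 -0.2581  0.0572]
[[ 31  39  48  34  29  28  33  38  25]
 [ 32  34  39  28  30  23  26  27  29]
 [ 28  28  20  16  10  16  23  28  34]
 [ 26  20  28  71  89  53  12  26  32]
 [ 28  26  45  98 111  77  35  30  26]
 [ 28  31  33  58  61  50  43  28  25]
 [ 40  52  28  26  30  30  38  24  14]
 [ 29  39  29  31  34  43  28  20  18]
 [ 17  23  21  27  32  30  23  11  38]]
[[39 35 30 31 31 35 43 30 37]
 [32 31 33 33 40 33 33 24 32]
 [34 30 32 34 34 25 30 35 34]
 [30 30 13 18 11 19 28 29 29]
 [32 33 32 72 85 18 27 32 32]
 [29 41 31 50 68 33 29 29 31]
 [30 34 28 30 38 32 28 33 32]
 [25 28 36 44 32 29 29 31 33]
 [18 27 32 35 26 38 51 35 28]]
side [[286.8 172.9]
 [249.7 163.3]] [[ 0.444  -0.2322  0.0572]
 [ 0.5627 -0.2804  0.0572]] len 0.12815243562422166 yaw -22.104311622839198
 origin [ 0.5107 -0.2594  0.0572]
```

View pics/rk.png

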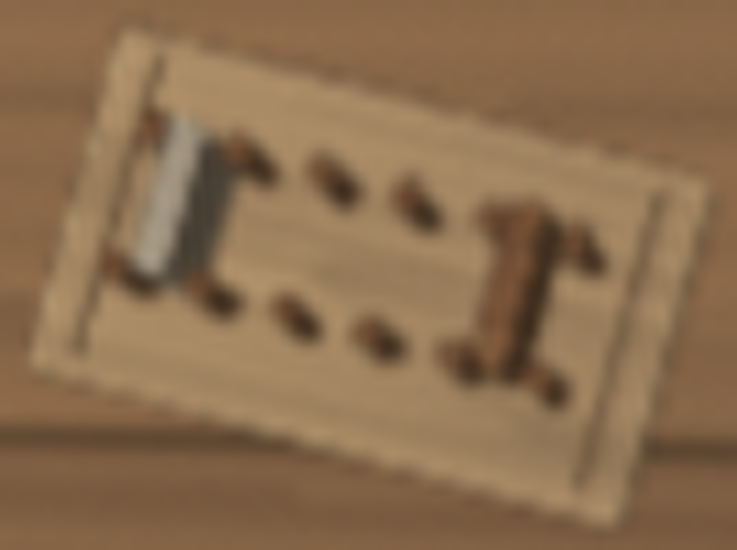

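View pics/rks.png

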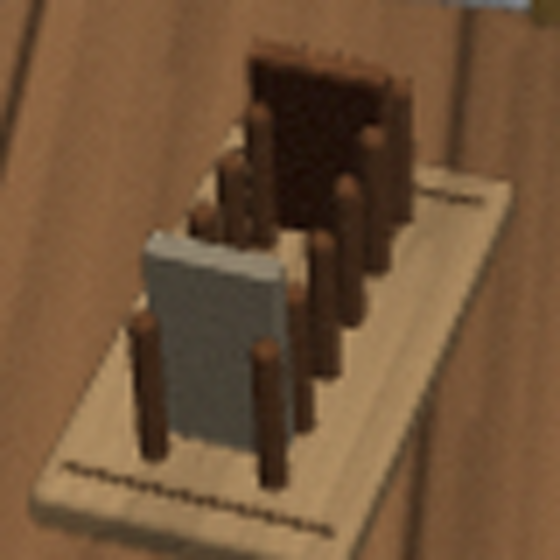

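Run:
```python
from h import *
def fit(P,Q):
    p,q=P.mean(0),Q.mean(0);H=(Q-q).T@(P-p);a=np.arctan2(H[0,1]-H[1,0],H[0,0]+H[1,1])
    R=np.array([[np.cos(a),-np.sin(a)],[np.sin(a),np.cos(a)]]);o=p-R@q
    return o,np.degrees(a),np.linalg.norm(P-(Q@R.T+o),axis=1)*1000
def show(n,cr,f,off,Q,z,name):
    uv=(np.array(cr)+.5)/f-.5+off
    P=plane(n,uv,z)[:,:2];o,a,r=fit(P,np.array(Q)/1000.)
    print(name,o.round(4),round(a,2),"res mm",r.round(1))
show("top",[(122,30),(710,182),(622,525),(35,365)],11,(183,165),[(55,95),(55,-95),(-55,-95),(-55,95)],.016,"board top")
ys=[39,13,-13,-39,-65]
show("top",[(240,148),(322,170),(405,190),(487,213),(572,232),(205,288),(285,308),(366,328),(447,350),(530,376)],11,(183,165),[(21,y) for y in ys]+[(-21,y) for y in ys],.081,"dowels top")
# side: near dowels are +y ; left = +x
show("side",[(143,318),(266,347),(296,290),(321,238),(347,183),(373,134),(398,85),(231,158),(258,108),(203,210)],7,(205,240),
 [(21,65),(-21,65),(-21,39),(-21,13),(-21,-13),(-21,-39),(-21,-65),(21,-13),(21,-39),(21,13)],.081,"dowels side")
show("side",[(34,503),(512,182)],7,(205,240),[(55,95),(-55,-95)],.016,"board side")
t=cv2.imread("pics/top0.png");
hsv=cv2.cvtColor(t,cv2.COLOR_BGR2HSV);H,S,V=[hsv[...,i].astype(int) for i in range(3)]
m=np.zeros(V.shape,np.uint8);m[160:220,180:255]=((V>138))[160:220,180:255]*255
m=cv2.morphologyEx(m,cv2.MORPH_CLOSE,np.ones((9,9)))
c=max(cv2.findContours(m,0,1)[0],key=cv2.contourArea).reshape(-1,2);P=plane("top",c,.016)
print(cv2.minAreaRect((P[:,:2]*1000).astype(np.float32)))
for nm,uv,z in(("bottle",(276,140),.18),("knife",(276,215),.02),("tin",(145,146),.1),("sec",(147,197),.01),("pot",(422,168),.088),("potato",(411,202),.03)):
    print(nm,plane("top",uv,z).round(3))
```

```text
board top [0.5257 0.2114] -13.44 res mm [1.9 2.8 1.5 3.6]
dowels top [0.5266 0.2124] -13.53 res mm [1.6 0.8 0.4 0.8 1.5 2.7 1.  0.4 1.6 2.3]
dowels side [0.5238 0.2136] -13.85 res mm [0.3 0.4 0.5 0.7 0.8 0.2 0.1 0.3 0.4 0.3]
board side [0.5234 0.2142] -12.11 res mm [0.2 0.2]
((538.1776123046875, 210.52435302734375), (175.07131958007812, 250.55934143066406), 1.0651787519454956)
bottle [[0.666 0.014 0.18 ]]
knife [[0.444 0.01  0.02 ]]
tin [[0.655 0.44  0.1  ]]
sec [[0.496 0.447 0.01 ]]
pot [[ 0.604 -0.465  0.088]]
potato [[ 0.496 -0.442  0.03 ]]
```

```bash
cat >> h.py <<'E'
def rz(a):
    a=np.radians(a);return np.array([[np.cos(a),-np.sin(a),0],[np.sin(a),np.cos(a),0],[0,0,1.]])
ST=np.array([.511,-.2588,0]);SY=-22.05
RK=np.array([.5248,.213,0]);RY=-13.7
DEP=.025
def Rstand(flip=False):
    R=rz(SY);return R@np.diag([1,-1,-1.]) if flip else R
def Rrack(s):
    R=rz(RY);x=np.array([0,0,-1.]);z=s*R[:,1];return np.c_[x,np.cross(z,x),z]
def tool(Rp,pc,hold,ang,g,j=1,dep=DEP):
    """pc: plate centre, hold 1: over +z face, 2: over -z face; grip point at x_p=-g"""
    a=np.radians(ang);sg=-1 if hold==1 else 1
    d=sg*np.cos(a)*Rp[:,2]+np.sin(a)*Rp[:,0]
    x=j*Rp[:,1];R=np.c_[x,d,np.cross(x,d)]
    return pc-g*Rp[:,0]+d*dep,R
E
python3 - <<'E'
from h import *
from cell import *
lim=np.array([[-2.86,2.86],[-.3,2.09],[-1.38,1.24],[.06,2.45],[-1.56,4.7],[.09,2.05],[-2.69,2.69]])
g=.025
up=np.array([0,0,1.])
for hold in(1,2):
  for j in(1,-1):
    for a in(0,15,30,45,60):
      o=[]
      for h in(0,.12):
        q=ik(*tool(Rstand(hold==2),ST+up*(.055+h),hold,a,g,j)); o.append(None if q is None else q.round(2).tolist())
      for s in(1,-1):
        q=ik(*tool(Rrack(s),RK+up*(.106),hold,a,g,j)); o.append((s,None if q is None else q.round(2).tolist()))
        q=ik(*tool(Rrack(s),RK+up*(.106+.12),hold,a,g,j)); o.append((s,None if q is None else q.round(2).tolist()))
      print(hold,j,a,*o,sep="\n   ")
print(observe()["t"])
E
```

```text
1
   1
   0
   [0.91, 0.35, -0.56, 1.9, 0.23, 0.95, 1.43]
   [0.94, 0.2, -0.58, 1.79, 0.12, 1.18, 1.52]
   (1, [-1.23, 1.31, 0.87, 1.2, 0.3, 2.02, 2.57])
   (1, None)
   (-1, [0.87, 0.85, -0.72, 2.11, -1.29, 1.12, 1.16])
   (-1, [0.92, 0.54, -0.8, 2.15, -1.39, 1.23, 0.95])
1
   1
   15
   [0.93, 0.19, -0.53, 2.11, 0.15, 0.61, 1.5]
   [0.92, 0.01, -0.49, 2.0, -0.01, 0.87, 1.63]
   (1, [-0.94, 0.98, 0.3, 1.25, 0.51, 2.02, 2.24])
   (1, [-1.24, 0.99, 0.87, 1.25, 0.33, 2.01, 2.6])
   (-1, [0.85, 0.61, -0.75, 2.15, -1.24, 0.98, 0.95])
   (-1, [0.94, 0.33, -0.84, 2.13, -1.27, 1.14, 0.72])
1
   1
   30
   [0.8, 0.07, -0.36, 2.31, -0.02, 0.24, 1.65]
   [0.7, -0.14, -0.25, 2.21, -0.13, 0.55, 1.73]
   (1, [-0.45, 0.86, -0.44, 1.31, 0.76, 2.04, 1.95])
   (1, [-0.8, 0.69, 0.12, 1.27, 0.55, 2.04, 2.25])
   (-1, [0.8, 0.41, -0.78, 2.14, -1.09, 0.87, 0.67])
   (-1, [0.8, 0.14, -0.74, 2.07, -1.12, 1.1, 0.46])
1
   1
   45
   None
   [0.24, -0.25, 0.2, 2.42, 0.02, 0.18, 1.62]
   (1, [-0.06, 0.91, -1.0, 1.41, 0.93, 2.02, 1.78])
   (1, [-0.27, 0.63, -0.63, 1.33, 0.7, 2.02, 2.03])
   (-1, [0.75, 0.29, -
[... 3791 characters left out ...]
14, -1.09, 0.87, 0.67])
   (1, [0.8, 0.14, -0.74, 2.07, -1.12, 1.1, 0.46])
   (-1, [-0.45, 0.86, -0.44, 1.31, 0.76, 2.04, 1.95])
   (-1, [-0.8, 0.69, 0.12, 1.27, 0.55, 2.04, 2.25])
2
   -1
   45
   None
   [0.24, -0.25, 0.2, 2.42, 0.02, 0.18, 1.62]
   (1, [0.75, 0.29, -0.84, 2.09, -0.8, 0.79, 0.29])
   (1, [0.28, 0.03, -0.3, 2.0, -0.88, 1.07, 0.17])
   (-1, [-0.06, 0.91, -1.0, 1.41, 0.93, 2.02, 1.78])
   (-1, [-0.27, 0.63, -0.63, 1.33, 0.7, 2.02, 2.03])
2
   -1
   60
   None
   None
   (1, [0.69, 0.25, -0.92, 2.01, -0.4, 0.79, -0.18])
   (1, [0.14, 0.02, -0.3, 1.9, -0.55, 1.07, -0.17])
   (-1, [0.15, 0.85, -1.18, 1.53, 0.91, 1.83, 1.78])
   (-1, [0.14, 0.7, -1.18, 1.41, 0.8, 1.95, 1.89])
0.1
```

Both cameras agree within 1–3 mm. The stand is at (0.511,-0.259) with yaw -22°, and the pin spacing measures 128.1 mm against 128. The rack is at (0.525,0.213) with yaw -13.7°.

Plan:
1. Grip across the plate's width with the tool tilted 30°.
2. Stand the plate on end in the central gap with its big hole up.
3. Regrip from the pale side's opposite direction and lay it back on the pins.

First, the approach to the stand.

```bash
cat >> h.py <<'E'
up=np.array([0,0,1.]);G=.03;A=30
def st(msg=""):
    from cell import observe
    s=observe();print(msg,"t",round(s["t"],2),"p",s["eef_pos"].round(4),"F",s["wrist_force"].round(1),"gap",round(s["finger_gap"],3),"q",s["joint_positions"].round(2));return s
E
python3 - <<'E'
from h import *
from cell import *
p,R=tool(Rstand(),ST+up*.055,1,A,G,1)
d=R[:,1]
grip(1.0)
movep(p-d*.10,R);st()
cv2.imwrite("pics/s1.png",snapshot("side")[:,:,::-1]);cv2.imwrite("pics/t1.png",snapshot("top")[:,:,::-1])
E
python3 -c "
import cv2,numpy as np
a=cv2.resize(cv2.imread('pics/s1.png')[90:240,190:340],None,fx=2.6,fy=2.6);b=cv2.resize(cv2.imread('pics/t1.png')[120:270,290:440],None,fx=2.6,fy=2.6)
cv2.imwrite('pics/m1.png',np.hstack([a,b]))"
```

```text
t 1.95 p [ 0.449  -0.2342  0.1208] F [-0.1  0.2  0.4] gap 1.0 q [ 0.65 -0.23 -0.18  2.36 -0.17  0.49  1.78]
```

View pics/m1.png

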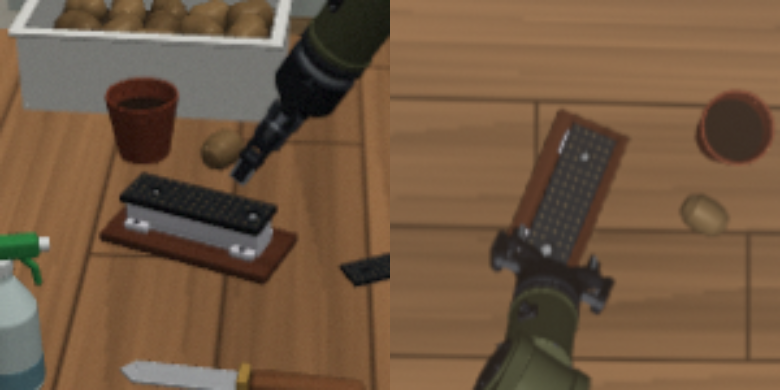

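The gripper is centred over the plate's axis with clear space around it. Going in to grip.

```bash
python3 - <<'E'
from h import *
from cell import *
p,R=tool(Rstand(),ST+up*.055,1,A,G,1)
line_to(p,R,max_speed=.12);st("in")
grip(0.0,grasp_force=30);s=st("grip30")
print("F in tool frame",(R.T@s["wrist_force"]).round(1))
cv2.imwrite("pics/s2.png",snapshot("side")[:,:,::-1]);cv2.imwrite("pics/t2.png",snapshot("top")[:,:,::-1])
E
python3 -c "
import cv2,numpy as np
a=cv2.resize(cv2.imread('pics/s2.png')[130:220,210:310],None,fx=4,fy=4,interpolation=2);b=cv2.resize(cv2.imread('pics/t2.png')[150:240,310:410],None,fx=4,fy=4,interpolation=2)
cv2.imwrite('pics/m2.png',np.hstack([a,b]))"
```

```text
in t 3.03 p [ 0.4949 -0.2524  0.0337] F [1.  0.3 0.7] gap 0.999 q [ 0.65  0.05 -0.21  2.33 -0.08  0.24  1.7 ]
grip30 t 3.38 p [ 0.495  -0.2524  0.0343] F [-4.8  1.4  7.4] gap 0.7 q [ 0.65  0.05 -0.21  2.33 -0.08  0.24  1.7 ]
F in tool frame [-0.5 -8.9  0.6]
```

View pics/m2.png

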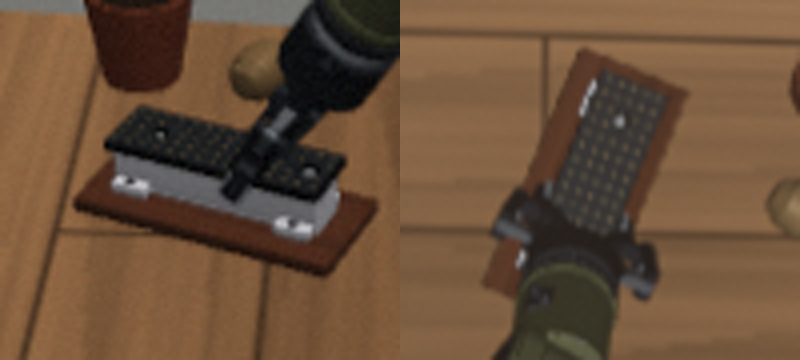

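The plate is held: the gap of 0.70 is 60 mm and the lateral force is near zero, so it is centred. I'll grip harder and lift straight up.

Run:
```python
from h import *
from cell import *
grip(0.0,grasp_force=90);s=st("grip90")
p,R=tool(Rstand(),ST+up*.055,1,A,G,1)
line_to(p+up*.03,R,max_speed=.08);st("lift")
p2,_=tool(Rstand(),ST+up*.30,1,A,G,1)
try: line_to(p2,R,max_speed=.25)
except Exception as e: print("ERR",e)
st("up")
pr,Rr=tool(Rrack(-1),RK+up*(.106+.17),1,A,G,1)
print(ik(pr,Rr))
for h in(.2,.17,.14): print(h,ik(tool(Rrack(-1),RK+up*(.106+h),1,A,G,1)[0],Rr))
cv2.imwrite("pics/s3.png",snapshot("side")[:,:,::-1])
```

```text
grip90 t 3.7 p [ 0.4951 -0.2525  0.0346] F [-5.5  2.6 10.3] gap 0.681 q [ 0.65  0.05 -0.21  2.33 -0.08  0.24  1.7 ]
lift t 4.22 p [ 0.4942 -0.252   0.0629] F [-0.2  0.3 -3. ] gap 0.683 q [ 0.65 -0.01 -0.21  2.31 -0.1   0.32  1.71]
up t 5.23 p [ 0.4936 -0.2517  0.2756] F [-0.1  0.2 -3.4] gap 0.685 q [ 0.66 -0.27 -0.18  2.06 -0.13  0.83  1.72]
[ 0.67519615  0.04420989 -0.58940108  2.02716277 -1.13143238  1.1996004
  0.37004356]
0.2 [ 0.68002282  0.0070654  -0.58407263  1.99400649 -1.12727747  1.24320605
  0.31645202]
0.17 [ 0.67519615  0.04420989 -0.58940108  2.02716277 -1.13143238  1.1996004
  0.37004356]
0.14 [ 0.67153331  0.08688396 -0.59554665  2.0565883  -1.1358502   1.15445791
  0.42484506]
```

View pics/s3.png

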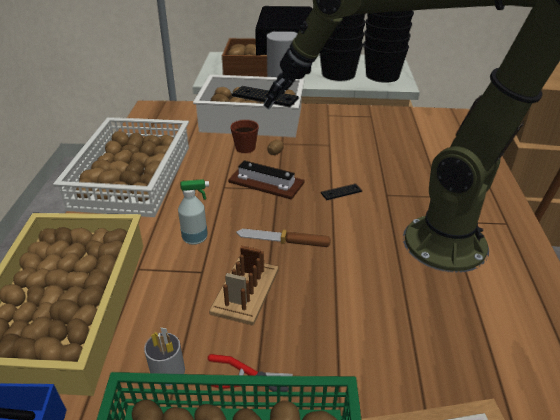

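Lifted cleanly with a payload of about 3.4 N, and the bare pins are visible. Now carrying it above the rack.

Run:
```python
from h import *
from cell import *
pr,Rr=tool(Rrack(-1),RK+up*(.106+.2),1,A,G,1)
movep(pr,Rr);st("over rack")
p2,_=tool(Rrack(-1),RK+up*(.106+.10),1,A,G,1)
line_to(p2,Rr,max_speed=.2);st("h=.10")
pause(.2)
s=snapshot("side");t=snapshot("top")
cv2.imwrite("pics/s4.png",s[:,:,::-1]);cv2.imwrite("pics/t4.png",t[:,:,::-1])
a=cv2.resize(s[140:320,170:330],None,fx=2.5,fy=2.5,interpolation=2)[:,:,::-1];b=cv2.resize(t[110:290,160:320],None,fx=2.5,fy=2.5,interpolation=2)[:,:,::-1]
cv2.imwrite('pics/m4.png',np.hstack([a,b]))
```

```text
over rack t 7.0 p [0.5303 0.2333 0.3231] F [-0.3 -0.3 -2.5] gap 0.68 q [ 0.68  0.01 -0.58  1.99 -1.13  1.24  0.32]
h=.10 t 7.65 p [0.5306 0.234  0.2245] F [-0.5  0.2 -2. ] gap 0.683 q [ 0.66  0.15 -0.59  2.09 -1.14  1.09  0.5 ]
```

View pics/m4.png

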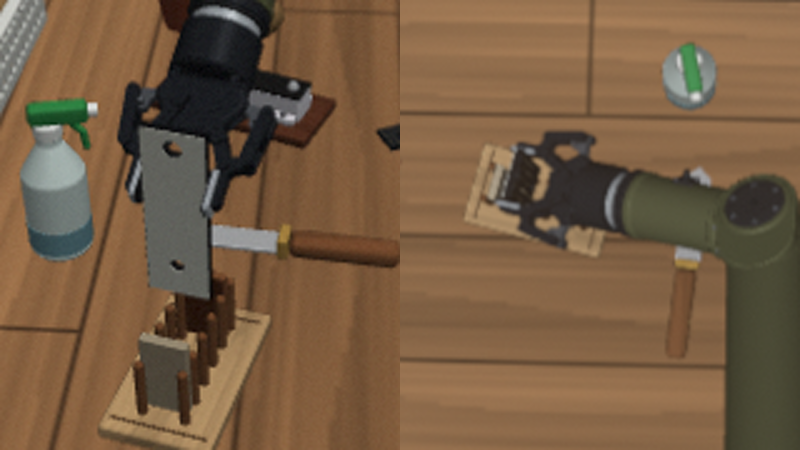

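Run:
```python
from h import *
from cell import *
p2,Rr=tool(Rrack(-1),RK+up*(.106+.10),1,A,G,1)
o=observe();print("err mm",((o["eef_pos"]-p2)*1e3).round(2),"rot",np.degrees(cv2.Rodrigues(o["tool_rot"]@Rr.T)[0].ravel()).round(2))
Rp=Rrack(-1);c=RK+up*.206+(o["eef_pos"]-p2)
C=np.array([(-.09,-.03,-.005),(-.09,.03,-.005),(.09,.03,-.005),(.09,-.03,-.005),(-.072,0,-.005),(.056,0,-.005)])@Rp.T+c
uv=proj("side",C);print(uv.round(1))
s=cv2.imread("pics/s4.png");f=5;x0,y0=210,180
im=cv2.resize(s[y0:y0+90,x0:x0+70],None,fx=f,fy=f,interpolation=cv2.INTER_CUBIC)
raw=im.copy()
for u in uv: cv2.circle(im,tuple(((u-(x0,y0)+.5)*f-.5).astype(int)),3,(0,0,255),1)
cv2.imwrite("pics/m5.png",np.hstack([raw,im]))
```

```text
err mm [ 0.52 -0.08  0.93] rot [-0.04 -0.11 -0.01]
[[251.8 195.3]
 [224.6 190.4]
 [229.6 254.8]
 [254.3 260.2]
 [238.5 199.9]
 [241.2 246.2]]
```

View pics/m5.png

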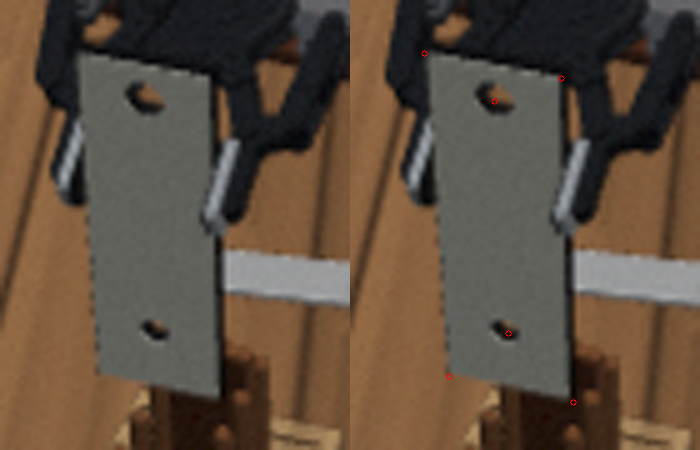

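Predicted and observed corners agree to within 1 px. The remaining offset matches the roughly 1 mm tool push-back during gripping, so I'll correct the in-hand offset by that amount and lower while watching forces.

Run:
```python
from h import *
from cell import *
p0,R0=tool(Rstand(),ST+up*.055,1,A,G,1)
act=np.array([.4951,-.2525,.0346])
off=R0.T@(act-p0)   # tool displacement in tool frame relative to nominal
print("off mm",(off*1e3).round(2))
np.save("off.npy",off)
def tgt(h):
    p,R=tool(Rrack(-1),RK+up*(.106+h),1,A,G,1);return p+R@off,R
F0=observe()["wrist_force"]
for h,v in((.075,.1),(.058,.06),(.045,.06),(.02,.08),(.005,.05),(.002,.02)):
    p,R=tgt(h);line_to(p,R,max_speed=v)
    o=observe();dF=o["wrist_force"]-F0;print(h,"t",round(o["t"],2),"dF",dF.round(1),"err",((o["eef_pos"]-p)*1e3).round(1))
    if np.abs(dF).max()>8: print("STOP");break
s=snapshot("side");cv2.imwrite("pics/s6.png",s[:,:,::-1])
cv2.imwrite("pics/m6.png",cv2.resize(s[170:330,170:330],None,fx=3.6,fy=3.6,interpolation=2)[:,:,::-1])
```

```text
off mm [-0.13 -0.88 -0.97]
0.075 t 8.36 dF [-0.2 -0.6 -1. ] err [-0.2  0.2 -0.1]
0.058 t 8.79 dF [-0.6 -0.3  0.8] err [-0.2  0.1 -0.3]
0.045 t 9.16 dF [-0.4 -0.4  0.2] err [-0.3  0.1 -0.4]
0.02 t 9.62 dF [-0.3 -0.9 -0.2] err [-0.2  0.2 -0.2]
0.005 t 10.07 dF [ 0.6 -0.3  0.5] err [-0.2  0.1 -0.2]
0.002 t 10.37 dF [ 0.8 -1.2 -0.4] err [-0.  0. -0.]
```

View pics/m6.png

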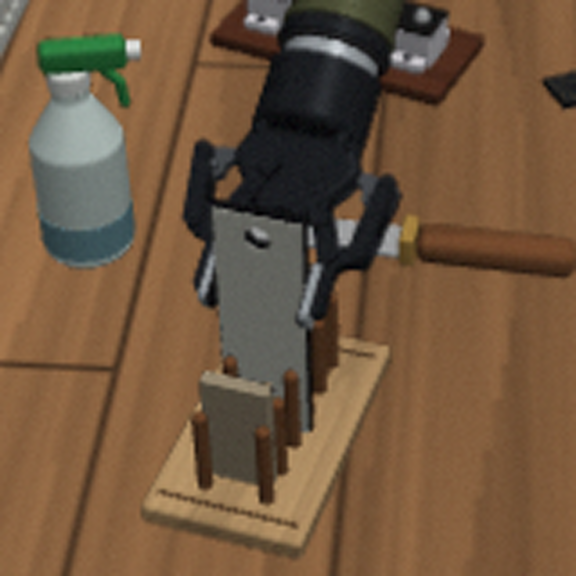

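The plate is in the central gap, with dowels at y=65, 39 and 13 mm in front of it and no side force. Touching down and releasing.

Run:
```python
from h import *
from cell import *
off=np.load("off.npy")
def tgt(h):
    p,R=tool(Rrack(-1),RK+up*(.106+h),1,A,G,1);return p+R@off,R
F0=observe()["wrist_force"]
for h in np.arange(.001,-.004,-.0005):
    p,R=tgt(h);line_to(p,R,max_speed=.01)
    o=observe();dF=o["wrist_force"]-F0;print(round(h,4),"t",round(o["t"],2),"dF",dF.round(1),"err",((o["eef_pos"]-p)*1e3).round(1))
    if dF[2]>3: break
st("touch")
np.save("touch.npy",o["eef_pos"])
```

```text
0.001 t 10.67 dF [-0.2  1.  -0.4] err [-0. -0. -0.]
0.0005 t 10.92 dF [-0.1  0.3 -0.5] err [-0.  0. -0.]
0.0 t 11.17 dF [-0.2  0.2  1. ] err [0.1 0.1 0.2]
-0.0005 t 11.42 dF [-0.3  0.1  6.1] err [0.2 0.3 0.7]
touch t 11.42 p [0.5297 0.2332 0.1233] F [-0.2 -0.6  3.6] gap 0.684 q [ 0.64  0.35 -0.59  2.14 -1.17  0.94  0.71]
```

Contact came at h = 0.0 as predicted. Releasing.

Run:
```python
from h import *
from cell import *
grip(0.8);pause(.3);st("rel")
s=snapshot("side");t=snapshot("top");cv2.imwrite("pics/s7.png",s[:,:,::-1])
a=cv2.resize(s[180:320,180:320],None,fx=2.8,fy=2.8,interpolation=2)[:,:,::-1];b=cv2.resize(t[120:260,160:300],None,fx=2.8,fy=2.8,interpolation=2)[:,:,::-1]
cv2.imwrite('pics/m7.png',np.hstack([a,b]))
```

```text
rel t 11.98 p [0.5295 0.2328 0.1226] F [-1.  -0.5 -0. ] gap 0.797 q [ 0.64  0.35 -0.59  2.14 -1.17  0.94  0.71]
```

View pics/m7.png

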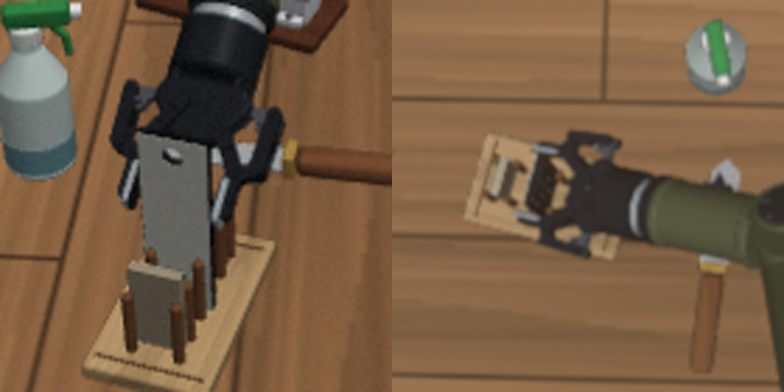

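The plate stands upright and free. Retreating and going round to the other side.

Run:
```python
from h import *
from cell import *
grip(1.0)
o=observe();p=o["eef_pos"];R=o["tool_rot"];d=R[:,1]
line_to(p-d*.11,max_speed=.15);st("back")
line_to(p-d*.11+up*.16,max_speed=.25);st("high")
p2,R2=tool(Rrack(-1),RK+up*.106,2,A,G,-1)
for k,h in((.11,0),(.11,.16),(.13,.12)):
    q=ik(p2-R2[:,1]*k+up*h,R2);print(k,h,(p2-R2[:,1]*k+up*h).round(3),None if q is None else q.round(2))
s=snapshot("side");t=snapshot("top");cv2.imwrite("pics/s8.png",s[:,:,::-1]);cv2.imwrite("pics/t8.png",t[:,:,::-1])
a=cv2.resize(s[180:320,180:320],None,fx=2.8,fy=2.8,interpolation=2)[:,:,::-1];b=cv2.resize(t[120:260,160:300],None,fx=2.8,fy=2.8,interpolation=2)[:,:,::-1]
cv2.imwrite('pics/m8.png',np.hstack([a,b]))
```

```text
back t 13.28 p [0.5065 0.1411 0.1774] F [0.6 0.8 0.9] gap 0.998 q [ 0.77  0.23 -0.5   2.12 -1.05  1.19  0.65]
high t 14.07 p [0.5062 0.1406 0.3359] F [ 0.8  0.8 -0.5] gap 1.0 q [ 0.8  -0.01 -0.5   1.98 -1.06  1.43  0.38]
0.11 0 [0.542 0.285 0.178] [-1.04  0.96  0.49  1.03  0.29  2.04  2.36]
0.11 0.16 [0.542 0.285 0.338] None
0.13 0.12 [0.546 0.301 0.308] None
```

View pics/m8.png

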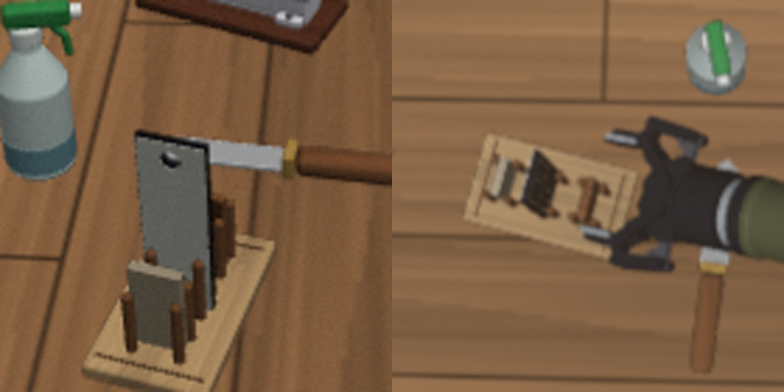

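Run:
```python
from h import *
Rp=Rrack(-1);c=RK+up*.106
L=np.array([(-.09,-.03,-.005),(-.09,.03,-.005),(-.09,-.03,.005),(-.09,.03,.005),(.09,-.03,-.005),(-.072,0,-.005)])
uv=proj("side",L@Rp.T+c)
s=cv2.imread("pics/s8.png");f=7;x0,y0=215,215
im=cv2.resize(s[y0:y0+80,x0:x0+50],None,fx=f,fy=f,interpolation=cv2.INTER_CUBIC);raw=im.copy()
for u in uv: cv2.circle(im,tuple(((u-(x0,y0)+.5)*f-.5).astype(int)),3,(0,0,255),1)
print(uv.round(1))
t=cv2.imread("pics/t8.png");uvt=proj("top",L@Rp.T+c);print(uvt.round(1));X,Y=195,165
b=cv2.resize(t[Y:Y+40,X:X+50],None,fx=9,fy=9,interpolation=cv2.INTER_CUBIC);b2=b.copy()
for u in uvt[:4]: cv2.circle(b,tuple(((u-(X,Y)+.5)*9-.5).astype(int)),3,(0,0,255),1)
cv2.imwrite("pics/m9.png",np.hstack([raw,im]));cv2.imwrite("pics/m10.png",np.vstack([b]))
```

```text
[[253.5 233.3]
 [227.7 228.1]
 [255.  230.5]
 [229.4 225.4]
 [255.7 291.3]
 [240.9 237. ]]
[[204.9 192.8]
 [210.2 173.7]
 [208.  193.7]
 [213.4 174.5]
 [212.  198. ]
 [208.3 183.9]]
```

View pics/m9.png

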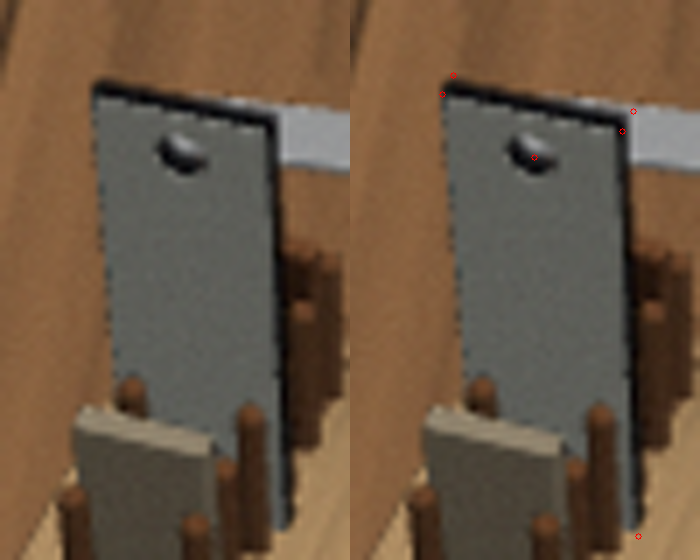

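View pics/m10.png

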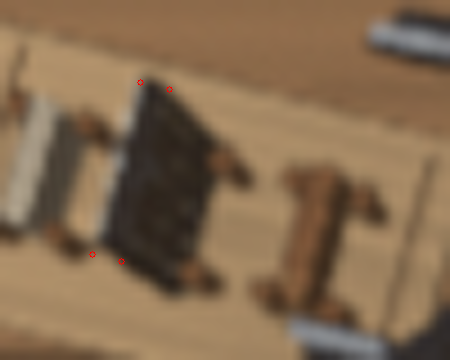

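The plate is upright within about 1°. Hold 2 on the far side sits near a joint limit, so I'll scan its angle and routes, which costs no robot time.

Run:
```python
from h import *
from cell import *
f=lambda q:None if q is None else q.round(2).tolist()
for A_ in(30,35,40,45):
  for g in(.03,):
    P,R=tool(Rrack(-1),RK+up*.106,2,A_,g,-1);d=R[:,1]
    print(A_,"grasp",f(ik(P,R)),"\n pre.1",f(ik(P-d*.1,R)),"\n +.08",f(ik(P+up*.08,R)),"\n +.12",f(ik(P+up*.12,R)))
    S,Q=tool(Rstand(True),ST+up*.055,2,A_,g,-1)
    print("  stand",f(ik(S,Q)),"+.1",f(ik(S+up*.1,Q)))
# tool-down way points (jaw along rack x)
P,R=tool(Rrack(-1),RK+up*.106,2,90,.03,-1)
for A_ in (90,75,60):
    _,R=tool(Rrack(-1),RK+up*.106,2,A_,.03,-1)
    for pos in([.53,.26,.36],[.54,.30,.36],[.54,.30,.25]): print(A_,pos,f(ik(np.array(pos),R)))
print(observe()["t"])
```

```text
30 grasp [-0.68, 0.8, -0.07, 1.32, 0.58, 1.94, 2.08] 
 pre.1 [-0.95, 0.91, 0.3, 1.06, 0.39, 2.04, 2.28] 
 +.08 [-0.68, 0.72, -0.07, 1.29, 0.6, 2.03, 2.15] 
 +.12 [-0.8, 0.68, 0.12, 1.27, 0.55, 2.05, 2.25]
  stand [0.88, 0.07, -0.44, 2.32, -0.01, 0.24, 1.64] +.1 [0.84, -0.13, -0.37, 2.24, -0.17, 0.5, 1.77]
35 grasp [-0.55, 0.77, -0.26, 1.35, 0.63, 1.92, 2.02] 
 pre.1 [-0.74, 0.83, -0.07, 1.09, 0.54, 2.05, 2.13] 
 +.08 [-0.55, 0.69, -0.26, 1.31, 0.64, 2.02, 2.09] 
 +.12 [-0.67, 0.64, -0.07, 1.28, 0.58, 2.03, 2.19]
  stand [0.88, 0.05, -0.43, 2.38, -0.17, 0.11, 1.8] +.1 [0.77, -0.16, -0.31, 2.31, -0.24, 0.39, 1.84]
40 grasp [-0.53, 0.72, -0.26, 1.39, 0.59, 1.85, 2.03] 
 pre.1 [-0.61, 0.78, -0.26, 1.14, 0.59, 2.03, 2.07] 
 +.08 [-0.53, 0.64, -0.26, 1.34, 0.59, 1.95, 2.1] 
 +.12 [-0.42, 0.63, -0.44, 1.3, 0.67, 2.05, 2.08]
  stand None +.1 [0.66, -0.19, -0.19, 2.38, -0.32, 0.27, 1.92]
45 grasp [-0.51, 0.66, -0.26, 1.42, 0.55, 1.77, 2.04] 
 pre.1 [-0.48, 0.74, -0.44, 1.19, 0.63, 2.0, 2.02] 
 +.08 [-0.39, 0.62, -0.44, 1.36, 0.62, 1.93, 2.05] 
 +.12 [-0.39, 0.59, -0.44, 1.33, 0.62, 1.98, 2.09]
  stand None +.1 [0.44, -0.21, 0.01, 2.44, -0.36, 0.13, 1.97]
90 [0.53, 0.26, 0.36] [0.39, 0.36, -1.18, 1.36, 0.33, 1.64, 2.16]
90 [0.54, 0.3, 0.36] [0.28, 0.44, -1.18, 1.29, 0.4, 1.67, 2.08]
90 [0.54, 0.3, 0.25] [0.31, 0.48, -1.18, 1.48, 0.44, 1.47, 2.04]
75 [0.53, 0.26, 0.36] [0.14, 0.54, -1.18, 1.21, 0.61, 1.93, 2.01]
75 [0.54, 0.3, 0.36] [-0.04, 0.54, -1.0, 1.12, 0.56, 1.93, 2.02]
75 [0.54, 0.3, 0.25] [0.01, 0.58, -1.0, 1.32, 0.58, 1.74, 1.96]
60 [0.53, 0.26, 0.36] [-0.41, 0.49, -0.44, 1.1, 0.49, 2.04, 2.17]
60 [0.54, 0.3, 0.36] [-0.68, 0.54, -0.07, 1.0, 0.35, 2.04, 2.25]
60 [0.54, 0.3, 0.25] [-0.34, 0.63, -0.63, 1.17, 0.57, 1.93, 2.01]
14.175
```

```bash
cat >> h.py <<'E'
A2=32
def rackTool(A_,h=0): return tool(Rrack(-1),RK+up*(.106+h),2,A_,G,-1)
E
python3 - <<'E'
from h import *
from cell import *
f=lambda q:None if q is None else q.round(2).tolist()
_,R90=rackTool(90);_,R60=rackTool(60);P,R=rackTool(A2);d=R[:,1]
movep(np.array([.54,.30,.36]),R90);st("A90")
try:
    line_to(np.array([.545,.31,.24]),R60,max_speed=.2);st("A60")
except Exception as e: print(e); print(f(ik(np.array([.545,.31,.24]),R60)))
for k in(.07,.08,.09,.1): print(k,(P-d*k).round(3),f(ik(P-d*k,R)))
s=snapshot("side");t=snapshot("top")
a=cv2.resize(s[120:320,150:350],None,fx=1.9,fy=1.9,interpolation=2)[:,:,::-1];b=cv2.resize(t[100:300,130:330],None,fx=1.9,fy=1.9,interpolation=2)[:,:,::-1]
cv2.imwrite('pics/m11.png',np.hstack([a,b]))
E
```

```text
A90 t 15.68 p [0.5401 0.2989 0.3589] F [-0.1 -1.4 -0.5] gap 1.0 q [ 0.28  0.44 -1.18  1.29  0.4   1.67  2.08]
A60 t 16.43 p [0.5455 0.3094 0.241 ] F [-0.   0.5 -0.5] gap 1.001 q [-0.22  0.74 -0.91  1.14  0.73  2.    1.91]
0.07 [0.534 0.25  0.16 ] [-0.73, 0.84, -0.07, 1.15, 0.56, 2.04, 2.12]
0.08 [0.536 0.258 0.165] [-0.84, 0.85, 0.12, 1.13, 0.47, 2.01, 2.19]
0.09 [0.538 0.267 0.17 ] [-0.84, 0.86, 0.12, 1.1, 0.47, 2.03, 2.2]
0.1 [0.54  0.275 0.176] [-0.94, 0.89, 0.3, 1.08, 0.38, 2.02, 2.27]
```

View pics/m11.png

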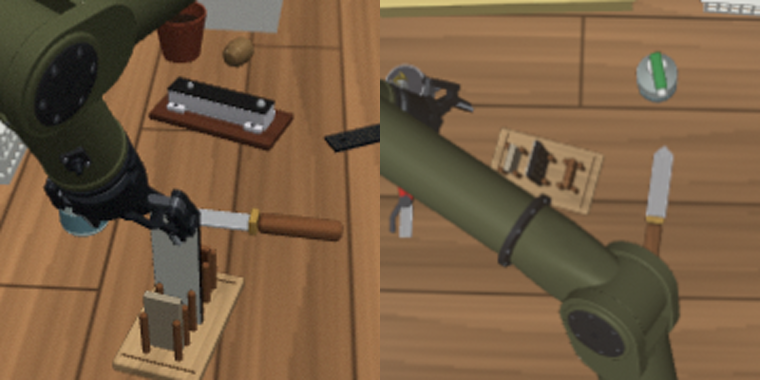

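Run:
```python
from h import *
from cell import *
P,R=rackTool(A2);d=R[:,1]
for k in(.08,.07,.09):
    try: line_to(P-d*k,R,max_speed=.15);st("pre%g"%k);break
    except Exception as e: print(k,e)
else:
    try: movep(P-d*.08,R);st("mv")
    except Exception as e: print(e)
s=snapshot("side");t=snapshot("top")
a=cv2.resize(s[120:320,150:350],None,fx=1.9,fy=1.9,interpolation=2)[:,:,::-1];b=cv2.resize(t[100:300,130:330],None,fx=1.9,fy=1.9,interpolation=2)[:,:,::-1]
cv2.imwrite('pics/m12.png',np.hstack([a,b]))
```

```text
pre0.08 t 17.48 p [0.5363 0.2584 0.1663] F [-0.1 -0.1 -0.8] gap 0.996 q [-0.74  0.85 -0.05  1.12  0.56  2.05  2.13]
```

View pics/m12.png

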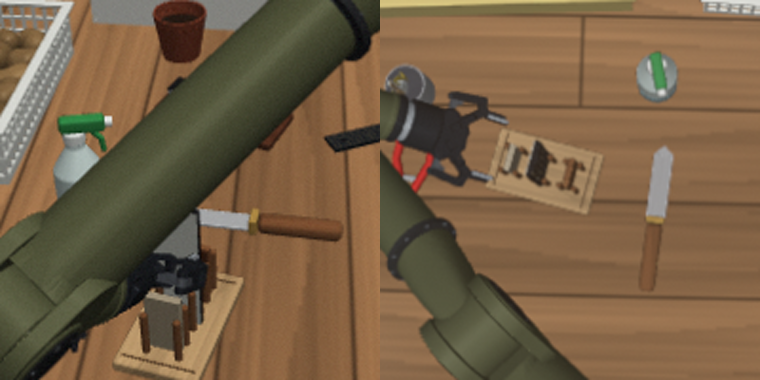

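The fingers straddle the plate's line. Moving in to regrip.

Run:
```python
from h import *
from cell import *
print(observe()["joint_positions"][5])
P,R=rackTool(A2)
line_to(P,R,max_speed=.1);st("in")
grip(0.0,grasp_force=25);s=st("g25");print((R.T@s["wrist_force"]).round(1))
t=snapshot("top")
cv2.imwrite('pics/m13.png',cv2.resize(t[140:240,150:270],None,fx=5,fy=5,interpolation=2)[:,:,::-1])
```

```text
2.050302340558031
in t 18.52 p [0.52   0.1931 0.123 ] F [ 1.  -0.5  0.2] gap 0.999 q [-0.69  0.78 -0.05  1.34  0.56  1.91  2.09]
g25 t 18.88 p [0.52   0.1928 0.123 ] F [0.3 0.8 2.1] gap 0.692 q [-0.69  0.78 -0.05  1.34  0.56  1.91  2.09]
[-0.2 -1.8  1.3]
```

View pics/m13.png

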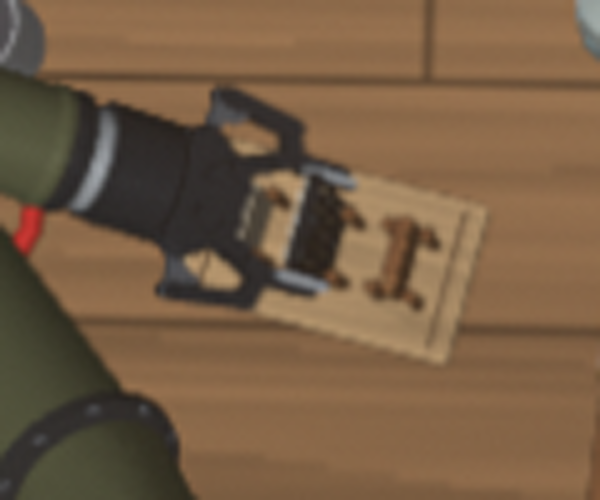

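Run:
```python
from h import *
from cell import *
f=lambda q:None if q is None else q.round(3).tolist()
P,R=rackTool(A2)
for dx,dy,h in((0,0,.075),(0,0,.085),(0,0,.1),(-.03,0,.1),(-.06,0,.1),(-.06,0,.15),(-.09,0,.12),(-.09,0,.18),(-.09,-.05,.18),(-.05,-.1,.18),(0,-.1,.18),(0,-.2,.2)):
    print(dx,dy,h,f(ik(P+np.array([dx,dy,h]),R)))
```

```text
0 0 0.075 [-0.697, 0.705, -0.043, 1.304, 0.575, 1.998, 2.157]
0 0 0.085 [-0.699, 0.695, -0.04, 1.298, 0.577, 2.011, 2.167]
0 0 0.1 [-0.704, 0.682, -0.032, 1.288, 0.58, 2.029, 2.183]
-0.03 0 0.1 [-0.722, 0.636, -0.044, 1.362, 0.555, 2.02, 2.14]
-0.06 0 0.1 [-0.739, 0.593, -0.058, 1.431, 0.529, 2.013, 2.097]
-0.06 0 0.15 [-0.992, 0.561, 0.305, 1.403, 0.446, 2.02, 2.262]
-0.09 0 0.12 [-0.77, 0.532, -0.055, 1.481, 0.504, 2.033, 2.078]
-0.09 0 0.18 [-1.161, 0.516, 0.493, 1.445, 0.398, 2.036, 2.309]
-0.09 -0.05 0.18 [-0.991, 0.422, 0.305, 1.536, 0.489, 2.017, 2.266]
-0.05 -0.1 0.18 [-0.645, 0.414, -0.022, 1.525, 0.627, 2.019, 2.262]
0 -0.1 0.18 [-0.619, 0.497, 0.001, 1.407, 0.663, 2.019, 2.327]
0 -0.2 0.2 [-0.51, 0.381, 0.021, 1.528, 0.737, 1.935, 2.424]
```

Run:
```python
from h import *
from cell import *
f=lambda q:None if q is None else q.round(2).tolist()
s=grip(0.0,grasp_force=90);s=st("g90")
np.save("grip2.npy",s["eef_pos"]);np.save("grip2R.npy",s["tool_rot"])
P,R=rackTool(A2)
line_to(P+up*.03,R,max_speed=.06);st("l1")
line_to(P+up*.1,R,max_speed=.1);st("l2")
line_to(P+np.array([-.05,-.1,.18]),R,max_speed=.2);st("away")
for h in(.1,.2,.25,.3):
    S,Q=tool(Rstand(True),ST+up*(.055+h),2,A2,G,-1);print(h,f(ik(S,Q)))
s=snapshot("side");t=snapshot("top");cv2.imwrite("pics/s14.png",s[:,:,::-1]);cv2.imwrite("pics/t14.png",t[:,:,::-1])
a=cv2.resize(s[100:340,130:370],None,fx=1.6,fy=1.6,interpolation=2)[:,:,::-1];b=cv2.resize(t[100:340,130:370],None,fx=1.6,fy=1.6,interpolation=2)[:,:,::-1]
cv2.imwrite('pics/m14.png',np.hstack([a,b]))
```

```text
g90 t 19.14 p [0.5199 0.1927 0.1232] F [0.7 1.4 3.3] gap 0.679 q [-0.69  0.78 -0.05  1.34  0.56  1.91  2.09]
l1 t 19.79 p [0.5197 0.1925 0.1527] F [-0.5 -0.4 -3.2] gap 0.686 q [-0.69  0.75 -0.05  1.33  0.56  1.94  2.12]
l2 t 20.64 p [0.5196 0.1924 0.2223] F [ 0.6 -0.1 -2.4] gap 0.681 q [-0.72  0.68 -0.    1.29  0.57  2.02  2.19]
away t 21.48 p [0.4698 0.0931 0.3018] F [-1.   0.3 -2.9] gap 0.686 q [-0.67  0.41  0.02  1.53  0.62  2.01  2.27]
0.1 [-0.24, -0.22, 0.63, 2.3, 0.25, 0.47, 1.42]
0.2 [0.09, -0.29, 0.3, 2.16, 0.12, 0.7, 1.52]
0.25 [0.53, -0.29, -0.07, 2.08, -0.08, 0.8, 1.68]
0.3 None
```

View pics/m14.png

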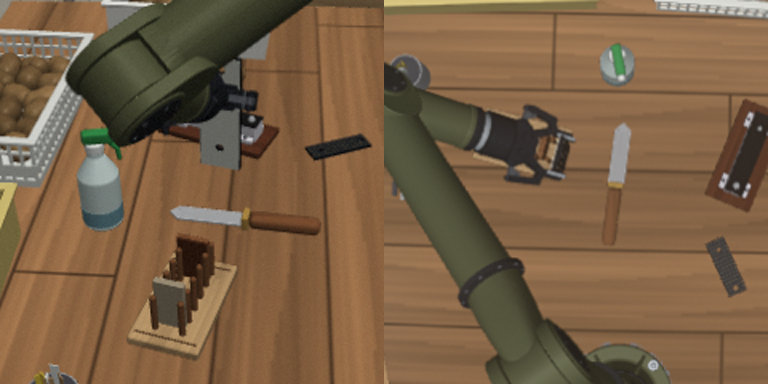

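Run:
```python
from h import *
from cell import *
S,Q=tool(Rstand(True),ST+up*(.055+.17),2,A2,G,-1)
movep(S,Q);st("over stand")
t=snapshot("top");s=snapshot("side");cv2.imwrite("pics/s15.png",s[:,:,::-1]);cv2.imwrite("pics/t15.png",t[:,:,::-1])
a=cv2.resize(s[60:220,180:340],None,fx=2.4,fy=2.4,interpolation=2)[:,:,::-1];b=cv2.resize(t[120:280,290:450],None,fx=2.4,fy=2.4,interpolation=2)[:,:,::-1]
cv2.imwrite('pics/m15.png',np.hstack([a,b]))
t14=cv2.imread("pics/t14.png");X,Y=335,160
cv2.imwrite("pics/m16.png",cv2.resize(t14[Y:Y+70,X:X+45],None,fx=8,fy=8,interpolation=2))
```

```text
over stand t 22.95 p [ 0.4959 -0.2513  0.2035] F [ 0.9 -0.2 -2.1] gap 0.684 q [-0.11 -0.3   0.48  2.21  0.22  0.65  1.44]
```

View pics/m15.png

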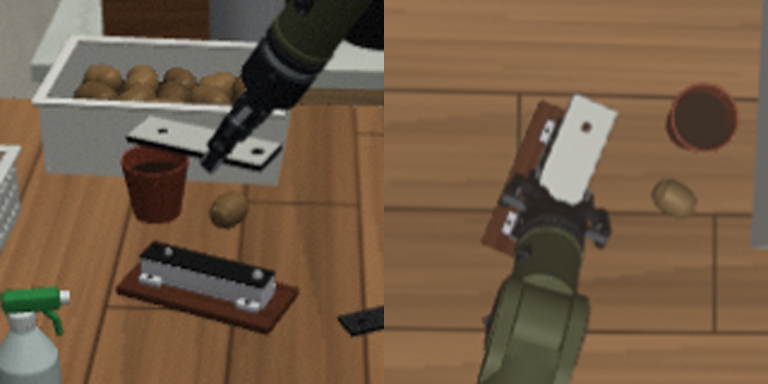

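View pics/m16.png

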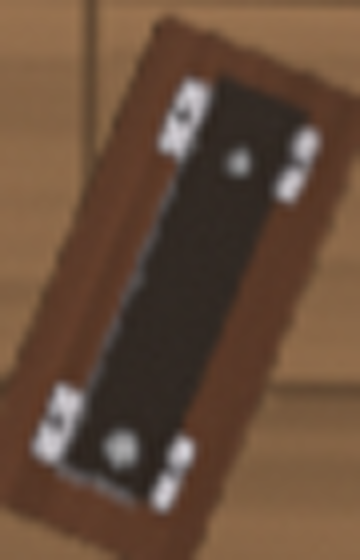

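Pale face up over the stand. Before lowering, I'll measure the plate's holes against the pins in both views.

Run:
```python
from h import *
from cell import *
o=observe();print(o["joint_positions"][1])
P,R=rackTool(A2);off2=R.T@(np.load("grip2.npy")-P);print("off2",(off2*1e3).round(2));np.save("off2.npy",off2)
_,Q=tool(Rstand(True),ST,2,A2,G,-1)
S,_=tool(Rstand(True),ST+up*.225,2,A2,G,-1)
c=ST+up*.225+(o["eef_pos"]-S)-Q@off2
Rp=Rstand(True);print("plate pred",c.round(4),"roterr",np.degrees(cv2.Rodrigues(o["tool_rot"]@Q.T)[0].ravel()).round(2))
L=np.array([(-.09,-.03,-.005),(-.09,.03,-.005),(.09,.03,-.005),(.09,-.03,-.005),(-.072,0,-.005),(.056,0,-.005)])
out=[]
for n,x0,y0,w,hh in(("side",230,105,70,40),("top",345,155,60,60)):
    uv=proj(n,L@Rp.T+c);print(n,uv.round(1))
    f=8 if n=="side" else 7
    im=cv2.imread("pics/%s15.png"%n[0])[y0:y0+hh,x0:x0+w];im=cv2.resize(im,None,fx=f,fy=f,interpolation=cv2.INTER_CUBIC)
    for u in uv: cv2.circle(im,tuple(((u-(x0,y0)+.5)*f-.5).astype(int)),3,(0,0,255),1)
    cv2.imwrite("pics/m17%s.png"%n,im)
```

```text
-0.29539350110981427
off2 [-0.09 -0.46  0.18]
plate pred [ 0.5124 -0.2575  0.2246] roterr [-0.06  0.1   0.2 ]
side [[288.3 128. ]
 [296.9 119.1]
 [241.9 107.4]
 [232.  115.6]
 [286.9 122.2]
 [247.2 113.6]]
top [[345.7 213.8]
 [364.4 221.8]
 [387.1 166.3]
 [368.7 158.4]
 [357.4 212.2]
 [373.6 172.7]]
```

View pics/m17side.png

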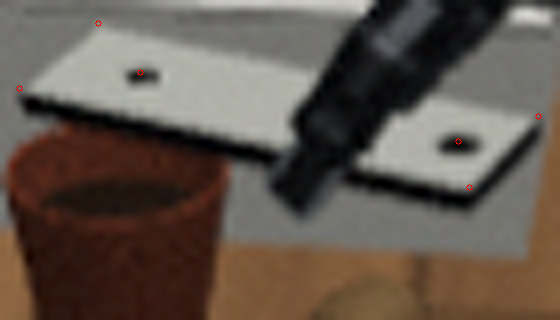

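View pics/m17top.png

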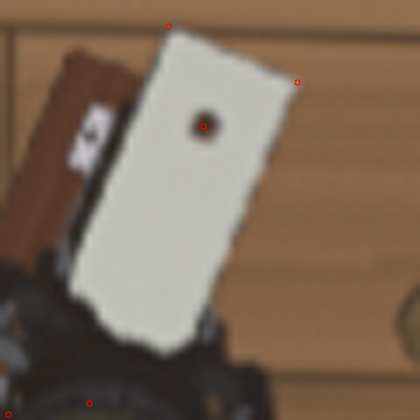

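The small hole matches to within 0.3 px in top view and 0.5 px in side view, with both holes shifted the same way, so there is no tilt. Lowering onto the pins.

```bash
cat >> h.py <<'E'
def seat(h,dx=0,dy=0):
    p,R=tool(Rstand(True),ST+up*(.055+h)+rz(SY)@np.array([dx,dy,0]),2,A2,G,-1)
    return p+R@np.load("off2.npy"),R
E
python3 - <<'E'
from h import *
from cell import *
for h,v in((.06,.15),(.02,.1),(.011,.04)):
    p,R=seat(h);line_to(p,R,max_speed=v)
pause(.2)
F0=observe()["wrist_force"];st()
for h in np.arange(.009,-.0021,-.001):
    p,R=seat(h);line_to(p,R,max_speed=.02)
    o=observe();dF=rz(SY).T@(o["wrist_force"]-F0);print(round(h,4),"t",round(o["t"],2),"dF(stand)",dF.round(1),"err",((o["eef_pos"]-p)*1e3).round(1))
    if np.abs(dF).max()>8: break
np.save("F0.npy",F0)
s=snapshot("side");t=snapshot("top");cv2.imwrite("pics/s18.png",s[:,:,::-1]);cv2.imwrite("pics/t18.png",t[:,:,::-1])
a=cv2.resize(s[135:215,220:310],None,fx=4.3,fy=4.3,interpolation=2)[:,:,::-1];b=cv2.resize(t[155:235,325:415],None,fx=4.3,fy=4.3,interpolation=2)[:,:,::-1]
cv2.imwrite('pics/m18.png',np.hstack([a,b]))
E
```

```text
t 25.06 p [ 0.4955 -0.2526  0.0457] F [-0.2 -0.3 -2.5] gap 0.682 q [-0.23 -0.01  0.68  2.37 -0.14  0.22  1.77]
0.009 t 25.31 dF(stand) [ 0.8  0.  -0. ] err [-0.1  0.  -0.1]
0.008 t 25.56 dF(stand) [0.1 0.1 0.2] err [-0.   0.  -0.1]
0.007 t 25.81 dF(stand) [ 0.1  0.7 -0.1] err [-0.1  0.1 -0.1]
0.006 t 26.06 dF(stand) [0.6 0.1 0.1] err [-0.1  0.  -0.1]
0.005 t 26.31 dF(stand) [0.5 0.1 0.1] err [-0.1  0.  -0.1]
0.004 t 26.56 dF(stand) [ 0.7  0.6 -0.5] err [-0.   0.  -0.1]
0.003 t 26.81 dF(stand) [ 0.6  0.5 -0.5] err [-0.1  0.  -0.1]
0.002 t 27.06 dF(stand) [-0.   0.3 -0.2] err [ 0.2 -0.1  0.2]
0.001 t 27.31 dF(stand) [-8.6  0.7 11.5] err [ 0.6 -0.3  1. ]
```

View pics/m18.png

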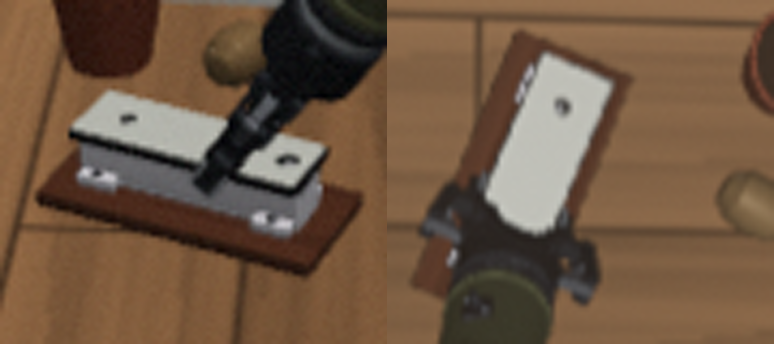

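Run:
```python
from h import *
s0=cv2.imread("pics/s0.png") if False else cv2.imread("pics/side0.png");s=cv2.imread("pics/s18.png");t0=cv2.imread("pics/top0.png");t=cv2.imread("pics/t18.png")
f=7;c=lambda i:cv2.resize(i[150:200,230:305],None,fx=f,fy=f,interpolation=cv2.INTER_CUBIC)
cv2.imwrite("pics/m19.png",np.vstack([c(s0),c(s)]))
```

```text
(no output)
```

View pics/m19.png

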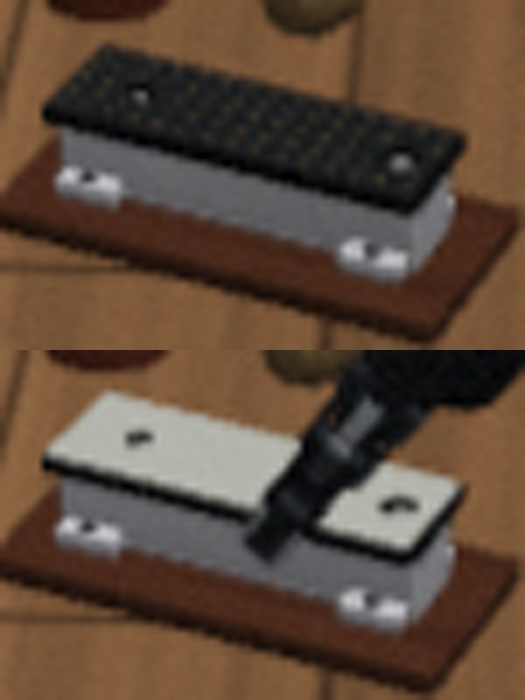

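The plate's outline sits about 0.5 px (roughly 1 mm) higher than at the start, so it is on the pins but maybe not fully down. I'll press gently with light force limits.

Run:
```python
from h import *
from cell import *
F0=np.load("F0.npy")
def go(h,dx=0,dy=0):
    p,R=seat(h,dx,dy);line_to(p,R,max_speed=.02);o=observe();dF=rz(SY).T@(o["wrist_force"]-F0)
    e=rz(SY).T@(o["eef_pos"]-p)*1e3
    print(h,dx,dy,"t",round(o["t"],2),"dF",dF.round(1),"err(stand)",e.round(2),"h_act",round(h*1e3+e[2],2),"M",o["ft_torque"].round(2));return dF
go(.0015)
for dx in(.0006,-.0006): go(.0015,dx)
go(.0015,0)
for dy in(.0006,-.0006): go(.0015,0,dy)
for h in(.0005,-.0005):
    if go(h)[2]>22: break
```

```text
0.0015 0 0 t 27.66 dF [-2.1  0.7  5.2] err(stand) [ 0.57 -0.    0.5 ] h_act 2.0 M [0.27 0.75 0.03]
0.0015 0.0006 0 t 27.91 dF [-8.2  0.1 13.5] err(stand) [ 0.16 -0.02  0.44] h_act 1.94 M [ 0.25  1.03 -0.06]
0.0015 -0.0006 0 t 28.16 dF [-2.5  0.6 10.3] err(stand) [ 0.48 -0.04  0.48] h_act 1.98 M [ 0.15  0.72 -0.04]
0.0015 0 0 t 28.41 dF [-6.6  0.2 12. ] err(stand) [ 0.31 -0.07  0.48] h_act 1.98 M [ 0.16  0.97 -0.04]
0.0015 0 0.0006 t 28.66 dF [-6.3 -1.6 11.8] err(stand) [ 0.39 -0.65  0.49] h_act 1.99 M [-0.06  1.   -0.13]
0.0015 0 -0.0006 t 28.91 dF [-5.2  1.8 10.8] err(stand) [0.42 0.48 0.5 ] h_act 2.0 M [0.42 0.72 0.1 ]
0.0005 0 0 t 29.16 dF [-18.8  -0.   27.1] err(stand) [ 0.76 -0.08  1.41] h_act 1.91 M [0.11 1.29 0.02]
```

```bash
cat > edge.py <<'E'
from h import *
def prof(path,cols):
    g=cv2.cvtColor(cv2.imread(path),cv2.COLOR_BGR2GRAY).astype(float);r=[]
    for x in cols:
        c=g[150:195,x];z=np.arange(150,195)
        # dark core minimum then rise to beam grey below
        y0=int(np.argmin(c[8:40]))+8 if False else None
        # find last crossing from dark(<45) up to grey: scan
        # predicted bottom-edge row
        e=proj("side",rz(SY)@np.array([0,.03,.05])+ST)[0]; 
        a=proj("side",rz(SY)@np.array([.09,.03,.05])+ST)[0];b=proj("side",rz(SY)@np.array([-.09,.03,.05])+ST)[0]
        yp=a[1]+(b[1]-a[1])*(x-a[0])/(b[0]-a[0])
        ys=np.arange(int(yp)-4,int(yp)+6);v=g[ys,x]
        i=int(np.argmin(v[:7]));hi=v[i:].max();th=(v[i]+hi)/2
        for k in range(i,len(v)-1):
            if v[k]<=th<v[k+1]: r.append(ys[k]+(th-v[k])/(v[k+1]-v[k])-yp);break
        else: r.append(np.nan)
    return np.array(r)
E
python3 - <<'E'
from edge import *
cols=list(range(241,262))+list(range(276,287))
for f in("side0","s18"): print(f,prof(f"pics/{f}.png",cols).round(1))
a=prof("pics/side0.png",cols);b=prof("pics/s18.png",cols);print("far",np.nanmedian((b-a)[:21]),"near",np.nanmedian((b-a)[21:]))
print("px per mm z",np.diff(proj("side",[ST+up*.05,ST+up*.051]),axis=0))
E
```

```text
side0 [-0.4 -0.6 -0.5 -0.5  0.5 -0.3 -0.6 -0.7 -0.5 -0.7 -0.7 -0.8 -0.6 -0.7
 -0.7 -0.6 -0.6 -0.8 -0.8 -0.6 -0.7 -0.6 -0.8 -0.8 -0.8 -0.2 -0.4 -0.8
 -0.7 -0.7 -0.7 -0.8]
s18 [-0.6 -0.5 -0.7 -0.5  0.6 -0.  -0.6 -0.9 -0.5 -0.6 -0.7 -0.8 -0.5 -0.7
 -0.8 -0.6 -0.5 -0.8 -0.7 -0.4 -0.5 -0.5 -0.6 -0.7 -0.4  0.1 -0.  -0.6
 -0.4 -0.6 -0.3 -0.3]
far 0.010231198511831963 near 0.2404295051353813
px per mm z [[-0.00455336 -0.27239634]]
```

The bottom-edge profile matches the starting picture, with 0.0 px difference at the far end and 0.24 px at the near end. The firm stop is therefore most likely the rubber top. I'll relax the press, release, and compare again.

```bash
python3 - <<'E'
from h import *
from cell import *
p,R=seat(.0018);line_to(p,R,max_speed=.02);st("relax")
grip(0.85);pause(.3);st("open")
s=snapshot("side");cv2.imwrite("pics/s20.png",s[:,:,::-1])
E
python3 - <<'E'
from edge import *
cols=list(range(241,262))+list(range(276,287))
a=prof("pics/side0.png",cols);b=prof("pics/s20.png",cols);print("far",np.nanmedian((b-a)[:21]),"near",np.nanmedian((b-a)[21:]))
s=cv2.imread("pics/s20.png");cv2.imwrite("pics/m20.png",cv2.resize(s[140:205,220:310],None,fx=7,fy=7,interpolation=2))
E
```

```text
relax t 29.41 p [ 0.495  -0.2525  0.036 ] F [-7.7  3.8 10.6] gap 0.683 q [-0.22  0.02  0.68  2.38 -0.25  0.2   1.87]
open t 30.0 p [ 0.4951 -0.2525  0.0359] F [-0.8 -0.8  0.4] gap 0.849 q [-0.22  0.02  0.68  2.38 -0.25  0.2   1.87]
far 0.018661518661502896 near 0.13927125506072002
```

View pics/m20.png

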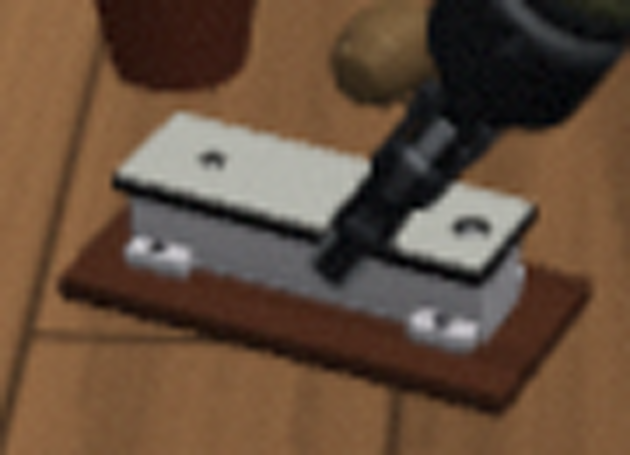

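Released, and its height equals the start to within about 0.5 mm at both ends. Retreating for an unobstructed check.

```bash
python3 - <<'E'
from h import *
from cell import *
grip(1.0)
o=observe();d=o["tool_rot"][:,1]
line_to(o["eef_pos"]-d*.11,max_speed=.12);s=st("back")
try: movep(np.array([.30,-.50,.30]),np.c_[rz(SY)[:,1],[0,0,-1],np.cross(rz(SY)[:,1],[0,0,-1])])
except Exception as e:
    print(e);set_joints([1.219,.321,-.07,1.45,.023,1.371,-.057])
st("away")
pause(.3)
for n in("side","top"): cv2.imwrite(f"pics/{n}F.png",snapshot(n)[:,:,::-1])
E
python3 - <<'E'
from edge import *
cols=list(range(241,290))
a=prof("pics/side0.png",cols);b=prof("pics/sideF.png",cols);d=b-a;print("far",np.nanmedian(d[:16]),"mid",np.nanmedian(d[16:32]),"near",np.nanmedian(d[32:]))
t=cv2.imread("pics/topF.png");s=cv2.imread("pics/sideF.png")
A=cv2.resize(s[140:205,220:310],None,fx=4.3,fy=4.3,interpolation=2);B=cv2.resize(t[160:225+10,325:400],None,fx=5,fy=5,interpolation=2)
h=min(A.shape[0],B.shape[0]);H=max(A.shape[0],B.shape[0])
pad=lambda i:cv2.copyMakeBorder(i,0,H-i.shape[0],0,0,0)
cv2.imwrite("pics/mF.png",np.hstack([pad(A),pad(B)]))
# hole centres (dark) on pale face, top face z=.06
g=cv2.cvtColor(t,cv2.COLOR_BGR2GRAY)
m=np.zeros_like(g);m[155:240,325:400]=(g[155:240,325:400]>135)*255
cs,_=cv2.findContours(m,cv2.RETR_CCOMP,cv2.CHAIN_APPROX_NONE)
c=max(cs,key=cv2.contourArea).reshape(-1,2);P=plane("top",c,.06);print(cv2.minAreaRect((P[:,:2]*1e3).astype(np.float32)))
print("rack: diff side0 vs F mean",np.abs(cv2.imread("pics/side0.png").astype(int)-s)[220:330,170:300].mean())
E
```

```text
Traceback (most recent call last):
cell.IKError: the arm cannot follow that straight line within its joint ranges
[ WARN:0@0.810] global loadsave.cpp:275 findDecoder imread_('pics/sideF.png'): can't open/read file: check file path/integrity
Traceback (most recent call last):
  File "edge.py", line 3, in prof
    g=cv2.cvtColor(cv2.imread(path),cv2.COLOR_BGR2GRAY).astype(float);r=[]
      ~~~~~~~~~~~~^^^^^^^^^^^^^^^^^^^^^^^^^^^^^^^^^^^^^
cv2.error: OpenCV(4.12.0) /io/opencv/modules/imgproc/src/color.cpp:199: error: (-215:Assertion failed) !_src.empty() in function 'cvtColor'
```

The pull-back line is out of range in this arm posture. Straight up, reversing the descent, is clear.

Run:
```python
from h import *
from cell import *
o=observe();d=o["tool_rot"][:,1]
for v in(-d*.04+up*.05,up*.10,up*.06):
    try: line_to(o["eef_pos"]+v,max_speed=.1);print("ok",v);break
    except Exception as e: print(e)
st("back")
s=observe();
try: line_to(s["eef_pos"]+up*.06,max_speed=.12)
except Exception as e: print(e)
st("up");cv2.imwrite("pics/s21.png",snapshot("side")[:,:,::-1])
for pos in([.42,-.45,.25],[.35,-.5,.25],[.30,-.5,.3]):
    x=rz(SY)[:,1];q=ik(np.array(pos),np.c_[x,[0,0,-1],np.cross(x,[0,0,-1])]);print(pos,None if q is None else q.round(2))
```

```text
ok [-0.01964664  0.00795699  0.08392191]
back t 31.36 p [ 0.475  -0.2444  0.119 ] F [-0.   0.3 -0.4] gap 1.002 q [-0.14 -0.24  0.54  2.35  0.24  0.44  1.42]
up t 32.0 p [ 0.4743 -0.2446  0.1781] F [ 0.4  0.7 -0.5] gap 0.999 q [ 0.07 -0.3   0.33  2.28  0.14  0.59  1.5 ]
[0.42, -0.45, 0.25] [-0.    0.35  0.99  1.54 -0.29  1.41  2.19]
[0.35, -0.5, 0.25] [ 0.07  0.36  1.08  1.56 -0.32  1.41  2.36]
[0.3, -0.5, 0.3] [ 0.18  0.21  0.94  1.54 -0.17  1.48  2.32]
```

View pics/s21.png

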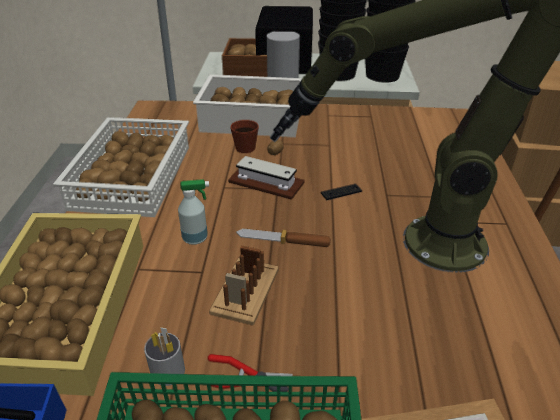

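```bash
python3 - <<'E'
from h import *
from cell import *
set_joints([1.219,.321,-.07,1.45,.023,1.371,-.057]);st("away")
pause(.2)
for n in("side","top"): cv2.imwrite(f"pics/{n}F.png",snapshot(n)[:,:,::-1])
E
python3 - <<'E'
from edge import *
cols=list(range(241,290))
a=prof("pics/side0.png",cols);b=prof("pics/sideF.png",cols);d=b-a;print("far",np.nanmedian(d[:16]),"mid",np.nanmedian(d[16:32]),"near",np.nanmedian(d[32:]))
t=cv2.imread("pics/topF.png");s=cv2.imread("pics/sideF.png")
A=cv2.resize(s[140:205,220:310],None,fx=4.3,fy=4.3,interpolation=2);B=cv2.resize(t[160:235,325:400],None,fx=5,fy=5,interpolation=2)
H=max(A.shape[0],B.shape[0]);pad=lambda i:cv2.copyMakeBorder(i,0,H-i.shape[0],0,0,0)
cv2.imwrite("pics/mF.png",np.hstack([pad(A),pad(B)]))
g=cv2.cvtColor(t,cv2.COLOR_BGR2GRAY)
m=np.zeros_like(g);m[155:240,325:400]=(g[155:240,325:400]>135)*255
m=cv2.morphologyEx(m,cv2.MORPH_OPEN,np.ones((5,5)))
c=max(cv2.findContours(m,0,1)[0],key=cv2.contourArea).reshape(-1,2);P=plane("top",c,.06);print(cv2.minAreaRect((P[:,:2]*1e3).astype(np.float32)))
df=np.abs(cv2.imread("pics/side0.png").astype(int)-s).max(2);df[df<40]=0
ys,xs=np.nonzero(cv2.medianBlur(df.astype(np.uint8),3));print("changed px",len(xs),xs.min(),xs.max(),ys.min(),ys.max())
df=np.abs(cv2.imread("pics/top0.png").astype(int)-t).max(2);df[df<40]=0
ys,xs=np.nonzero(cv2.medianBlur(df.astype(np.uint8),3));print("top changed",len(xs),xs.min(),xs.max(),ys.min(),ys.max())
E
```

```text
away t 33.66 p [ 0.2342 -0.6062  0.2314] F [ 0.5 -0.7  0.2] gap 0.998 q [ 1.22  0.32 -0.07  1.45  0.02  1.37 -0.06]
far -0.034504930419188895 mid 0.08765297202795352 near 0.21537990196077317
((512.4896240234375, -258.74407958984375), (58.08482360839844, 178.34954833984375), 67.4596176147461)
changed px 647 237 295 156 178
top changed 994 340 377 167 223
```

View pics/mF.png

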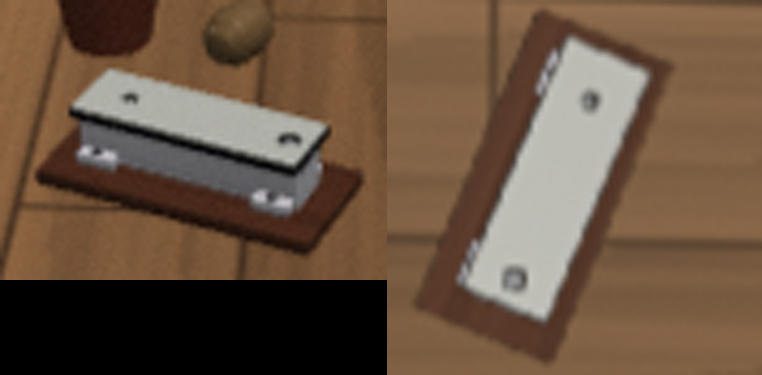

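The pins sit concentrically in both holes, top-view pixels (365,180) and (350,215). The plate's height matches the start, and only the plate's region changed in either picture. Handing in.

```bash
python3 -c "
from cell import *
hand_in()"
```

```text
the job is handed in; nothing more can be done
```

The plate is back on its stand with the pale fine face up, seated on both pins and released. I handed the job in at about 34 s of the 67 s allowed.

I gripped it across its width, stood it on end in the central rack gap with the big hole up, regripped from the other side and laid it back on the pins.

**Last checks:**
- **Pins:** both show centred in their holes in the top view.
- **Height:** along the plate's length the bottom edge is within 0.2 px of the starting picture (1 mm is about 0.27 px), and no part sits higher. By eye on an enlarged crop while the gripper still held it, it looked about 0.5 px high; the measured edge did not confirm this.
- **Position:** the plate's centre in the top view measures (0.512, -0.259), against (0.511, -0.259) for the stand.
- **Rest of the bench:** only the plate's own area changed in either picture, and the arm is back at its start pose.

**Two things that did not go as expected:**
- **Joint 6:** it read 2.0503 rad against the listed 2.05 limit for a moment at the far-side regrip. No error was raised, but it may count as passing the range. Joint 2 also came close to its limit (-0.295 against -0.3) over the stand.
- **Final lowering:** the plate stopped firmly about 2 mm above the commanded height. I took this as an offset in the grip, because the picture heights matched the start. The firmest press read about 27 N at the wrist, upward.

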